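# Mount the sanding heads on spacer plates

### The job

Mount every sanding head from the rack on the deck block, each with one spacer plate under it: push the spacers one at a time out of the bottom of the clear magazine with its red-handled pusher, lay each flat in an empty nest of the deck block, then turn a head until its flatted shank matches the slot and thread it through the spacer until the drum rests on it. Leave the spare spacers in the magazine with the pusher drawn fully back, let go of everything, and leave the screwdriver, tape roll, wood offcut and oil bottle where they are.

Things in the scene. Friction and masses are not known exactly. Their poses are not given: they have to be found in the camera images.
- spacer1: Orange spacer plate, 84 x 56 x 15 mm (x, y, z), 0.12 kg, origin at the centre of its underside. A slot 27 mm (along its x, the long side) by 17 mm (y) goes right through its centre. The four spacers are alike and start stacked flat in the magazine, their long sides along the magazine's y; spacer1 is the lowest, spacer4 the topmost.
- spacer2: Spacer plate like spacer1, number 2 from the bottom of the stack at the start.
- spacer3: Spacer plate like spacer1, number 3 from the bottom of the stack at the start.
- spacer4: Spacer plate like spacer1, number 4 from the bottom of the stack at the start.
- head1: Sanding head, red drum (2 or 3 of the 3 heads are present), 0.22 kg, 118 mm tall. Origin at its lower end on its axis, z up. Flatted shank z 0 to 60 mm, 24 (x) by 14 mm (y), lowest 8 mm 18 x 9; drum of diameter 48, z 60 to 80; grip hub with flats, 44 (x) by 28 mm (y), z 80 to 118, a red stripe along x on top. A half turn makes no difference. Starts in the rack at any turn.
- head2: Sanding head like head1, with a blue drum and stripe.
- head3: Sanding head like head1, with a green drum and stripe.
- magazine: Clear roofed box with grey corners, fixed, 71 (x) x 99 (y) x 71 mm high, bottomless: spacers stand on the bench. Origin at bench level at the stack's centre, z up. Exit window 22 mm high in its -y face (49.5 mm from the origin): one spacer at a time comes out along -y, end first, onto the bench. Pusher and low guides stick out to 210 mm on the +y side.
- pusher (a joint): Pusher slide, m: 0 drawn fully back (start), 0.112 fully in (handle moves along the magazine's -y). Fully in, the blade (12 mm high) has pushed the lowest spacer out to lie on the bench, centre about 102 mm from the magazine's origin; the rest stand on the blade and drop when it is drawn fully back. 2 N friction, no spring, hard end stops.
- pusher_grip (a point): Point on the axis of the pusher's upright red handle, 90 mm above the bench and 20 mm below the handle's top. The handle is 16 mm (magazine's x) by 20 mm (y), free all round from 20 mm above the bench up; it moves with the pusher. At joint 0 it is at y = +187 mm in the magazine's frame.
- deck: Fixed wooden deck block 116 (x) x 300 (y) x 50 mm, origin at the centre of its underside. On its top three nests in a row along y (at -100, 0, 100 mm) for one spacer each, its x along the block's x either way round, between aluminium lips 6 mm high with 2 mm play all round; the middle 58 mm of a spacer's long sides is free for fingers. Under each nest a slot 36 x 26 mm (x, y) goes down through.
- nest1 (a point): Centre of the nest at y = -100 mm on the deck block's top, at the height where a spacer's underside rests, axes as the block's.
- nest2 (a point): Like nest1, at y = 0.
- nest3 (a point): Like nest1, at y = +100 mm.
- screwdriver: Screwdriver with a green handle, 190 mm, loose on the bench; leave alone.
- tape_roll: Black tape roll, diameter 68 mm, 19 mm high, loose on the bench; leave alone.
- offcut: Wood offcut 160 x 22 x 22 mm, loose on the bench; leave alone.
- oil: White oil bottle with a red cap, diameter 48 mm, 110 mm high, loose on the bench; leave alone.
- rack: Wooden storage rack for the heads, fixed, 66 x 270 x 68 mm, origin at the centre of its underside. Three square pockets, 32 mm wide, 90 mm apart along its y; a head's shoulder rests on the rack's top, 68 mm above the bench, with its shank loose in the pocket.

How it is judged:
On the way, in this order (a step that is already met when the one before it is completed fails the run):
1. the pusher is pushed fully in, driving a spacer out of the magazine (value of joint pusher above 0.103 m and y of any of spacer1, spacer2, spacer3, spacer4 in the frame of magazine below -0.085 m), for 0.1 s.
2. a spacer lies flat in a nest (((z of spacer1 in the frame of deck between 0.047 and 0.053 m and x of spacer1 in the frame of deck between -0.0065 and 0.0065 m and angle between spacer1's own z axis and vertical below 0.06 rad) or (z of spacer2 in the frame of deck between 0.047 and 0.053 m and x of spacer2 in the frame of deck between -0.0065 and 0.0065 m and angle between spacer2's own z axis and vertical below 0.06 rad) or (z of spacer3 in the frame of deck between 0.047 and 0.053 m and x of spacer3 in the frame of deck between -0.0065 and 0.0065 m and angle between spacer3's own z axis and vertical below 0.06 rad) or (z of spacer4 in the frame of deck between 0.047 and 0.053 m and x of spacer4 in the frame of deck between -0.0065 and 0.0065 m and angle between spacer4's own z axis and vertical below 0.06 rad))), for 0.2 s.
3. a head is threaded through a spacer and home on it (((z of head1 in the frame of deck between 0.002 and 0.0085 m and x of head1 in the frame of deck between -0.009 and 0.009 m and angle between head1's own z axis and vertical below 0.06 rad) or (z of head2 in the frame of deck between 0.002 and 0.0085 m and x of head2 in the frame of deck between -0.009 and 0.009 m and angle between head2's own z axis and vertical below 0.06 rad) or (z of head3 in the frame of deck between 0.002 and 0.0085 m and x of head3 in the frame of deck between -0.009 and 0.009 m and angle between head3's own z axis and vertical below 0.06 rad))), for 0.2 s.
At the end, for the whole second after the job is handed in: Every head present is at rest on the deck block, upright, its shoulder one spacer (15 mm, within 3.5 mm) above the block; every spacer is within 5 mm of a head axis or flat in the magazine stack (within 9 mm), spacer4 always there; the pusher is back (below 6 mm) (z of head1 in the frame of deck between 0.002 and 0.0085 m and x of head1 in the frame of deck between -0.009 and 0.009 m and angle between each of head1, head2, head3, spacer4's own z axis and vertical below 0.06 rad and linear speed of each of head1, head2, head3 below 0.02 m/s and z of head2 in the frame of deck between 0.002 and 0.0085 m and x of head2 in the frame of deck between -0.009 and 0.009 m and z of head3 in the frame of deck between 0.002 and 0.0085 m and x of head3 in the frame of deck between -0.009 and 0.009 m and ((horizontal distance between spacer1 and magazine below 0.009 m and angle between spacer1's own z axis and vertical below 0.06 rad) or horizontal distance between any of head1, head2, head3 and spacer1 below 0.005 m) and ((horizontal distance between spacer2 and magazine below 0.009 m and angle between spacer2's own z axis and vertical below 0.06 rad) or horizontal distance between any of head1, head2, head3 and spacer2 below 0.005 m) and ((horizontal distance between spacer3 and magazine below 0.009 m and angle between spacer3's own z axis and vertical below 0.06 rad) or horizontal distance between any of head1, head2, head3 and spacer3 below 0.005 m) and horizontal distance between spacer4 and magazine below 0.009 m and value of joint pusher below 0.006 m); the robot touches nothing.
It fails at once if the screwdriver is moved (distance of screwdriver from where it was at the start of the episode above 0.03 m).
It fails at once if the tape roll is moved (distance of tape_roll from where it was at the start of the episode above 0.03 m).
It fails at once if the wood offcut is moved (distance of offcut from where it was at the start of the episode above 0.03 m).
It fails at once if the oil bottle is moved (distance of oil from where it was at the start of the episode above 0.03 m).
Of head1, head2, head3 only 2 to 3 are there at a start; the rules pass over those that are not, and their reading is None.
At some moment in a run one of spacer1, spacer2 may be knocked a few centimetres aside while the robot is not near it.
It also fails if it takes over 210 s, if anything falls off the work surface, if the arm or the gripper's body presses on something with over 40 N, if the wrist force passes 120 N, or if a joint passes its speed limit or range.

### The arm

A 6-joint arm with a two-finger parallel gripper is mounted at the origin on the work surface. World frame = base frame: x ahead of the robot, y to its left, z up, the work surface at z = 0. Lengths are in m, angles in rad, forces in N, time in s.
With the tool pointing down it reaches from about 0.25 to 0.775 m from the base axis. Payload 4 kg.
Tool frame: the origin (TCP) lies on the centre line of the jaws, within the pads' length; the fingertips stand 17 mm ahead of it and the grasp point (between the pads) lies 2 mm behind it; z points along the fingers, y is the line along which they close (so a half turn about z gives the same grasp; the last joint's range is limited). The gripper opens to 94 mm and grips with 3 to 60 N. Pads are 16 mm wide; open, the fingers measure 119 mm over their backs; the gripper's body (75 mm by 177 mm) begins 78 mm behind the grasp point.
Start: joints at [-1.402, 0.087, 1.371, -0, 1.684, -0.103], TCP at [0.148, -0.53, 0.223] pointing down, gripper open.
Joint ranges: [-3.1, 3.1], [-0.76, 2.03], [0.27, 2.55], [-1.08, 4.22], [0.17, 2.65], [-2.57, 2.57]. Speed limits (rad/s): [2.79, 2.79, 3.14, 3.14, 3.14, 3.14].

### API

Orientations are given as [roll, pitch, yaw] about the fixed x, y, z axes, in that order (R = Rz(yaw) Ry(pitch) Rx(roll)).
In Python, from bench import robot gives the robot as it stands.
- The arm moves only by the tool servo_tool, never from a script. Its argument "plan" is a list of rows, each a list of 7 numbers: the shift along the tool's x, y, z normalised to -1 to 1, where 1 is 0.1 m, then the turn, a rotation vector about the tool's x, y, z normalised to -1 to 1, where 1 is pi/2 rad, then the finger opening in mm, from 0 to 94. In form: [[x, y, z, ax, ay, az, gripper], ...]. A call has 1 to 12 rows; each row is the pose to reach, as a shift and turn from the pose commanded when the call began, along the tool's axes at that moment; what a row does not reach only later rows make up. A row lasts 1/12 s, in which the tool goes at most 41.7 mm and 7.16 degrees, less where a joint would pass 70% of its speed; a pose out of reach is approached as far as the arm can. A call with a number of a shift or a turn outside -1 to 1 is refused whole. A call with a gripper value outside its range is refused whole. The fingers move at their own pace and stop on an object; the grip force is fixed at half the most. Time passes only in rows, so rows that repeat a pose let the fingers close. It gives the time, the measured TCP pose, the force, the opening and the grip force at its end, in the units of the state.
- robot.get_obs(): the state, without advancing time (a new reading comes with each control period).
- robot.snapshot(name): name is "scene" or "top" or "wrist"; returns the picture (480x640x3 uint8, red, green, blue); there is no depth.
- robot.camera_params(name): a dict with "camera_matrix" (3x3 intrinsics, pixels), "rvec" (rotation vector, rad) and "tvec" (3), from world to camera coordinates, as OpenCV has them; the wrist camera has in their place "tool_from_camera" (4x4, takes a point from camera to tool coordinates, whose origin is the TCP and whose axes are the flange's). Camera axes: x right, y down, z forward; pixel columns grow to the right and rows downward; lengths in m; the calibration is good to about 2 mm. A picture is of the moment at which its call begins: read the wrist's pose just before it. camera_params takes no time and is no camera call.
- robot.close_job(): hands the job in; it is judged then, once.
Trained networks look in the newest picture that a camera, given by its name, has taken for a name from the list of things; names that differ only in an ending like _2 or _b are one class to them, and where a whole thing is asked for, a point or a joint stands for the part that bears it (a point fixed in the world has none). Each returns a list of dicts, best first, with "conf" (0 to 1); they miss things now and then, are a little off and sometimes report something else, mostly with a low value. They report only what shows in the picture. A call takes as long as a camera call.
- robot.find_in(thing, camera): "extent" ([centre column, centre row, width, height] in pixels, round what is visible of it).
The state is a dict: "time": time; "joint_positions": joint angles; "qvel": joint speeds; "joint_torque": joint torques, N m; "tool_pos": TCP position; "ee_rot": TCP orientation; "wrist_force": force on the tool from outside, world axes, zero at the start; "wrist_torque": the same for the moment, N m; "width": finger opening in m; "finger_force": force on a finger pad.
Only numpy, scipy, OpenCV 4.12 (cv2) and the standard library are available. Lean on these libraries where they do the work, as an engineer would, in place of code of your own. Each camera call takes 0.05 s, during which the arm holds its last target. There are 200 camera calls.

## Working session

There is one attempt and no reset: what is moved stays moved. The work goes in short steps, Python scripts to look and compute and a tool call to move; the robot and the scene stay as the last step left them, time stands still between calls to the robot, and variables do not carry over. Pictures are saved under pics/ and viewed, at most 14 in all, crops included, and the job is handed in when it is done.

Besides the shell and the picture viewer there is one more tool, called after "Request:" as name([rows], argument=value, ...), one row to a line, values as JSON. servo_tool: Moves the arm, as the interface text tells. Scaled input: -1 to 1 covers 0.1 m each way for a shift and pi/2 rad each way for a turn. Its arguments: {"type":"object","properties":{"plan":{"type":"array","items":{"type":"array","items":{"type":"number"}}}},"required":["plan"]}

```bash
mkdir -p pics; ls; cat > h.py <<'E'
from bench import robot
import numpy as np, cv2
from scipy.spatial.transform import Rotation as R
def snap(cam,fn=None):
    im=robot.snapshot(cam)
    if fn: cv2.imwrite('pics/'+fn,im[:,:,::-1])
    return im
def T_world_tool():
    o=robot.get_obs(); T=np.eye(4); T[:3,:3]=R.from_euler('xyz',o['ee_rot']).as_matrix(); T[:3,3]=o['tool_pos']; return T
def cam(name):
    p=robot.camera_params(name); K=np.array(p['camera_matrix'])
    if name=='wrist':
        T=T_world_tool()@np.array(p['tool_from_camera'])
    else:
        M=np.eye(4); M[:3,:3]=cv2.Rodrigues(np.array(p['rvec'],float))[0]; M[:3,3]=np.ravel(p['tvec']); T=np.linalg.inv(M)
    return K,T
def px2w(name,uv,z):
    K,T=cam(name); uv=np.atleast_2d(uv).astype(float)
    d=np.c_[uv,np.ones(len(uv))]@np.linalg.inv(K).T@T[:3,:3].T
    return T[:3,3]+d*((z-T[2,3])/d[:,2])[:,None]
def w2px(name,P):
    K,T=cam(name); P=np.atleast_2d(P)
    c=(P-T[:3,3])@T[:3,:3]; u=c@K.T; return u[:,:2]/u[:,2:]
E
python3 - <<'E'
from h import *
o=robot.get_obs(); print(o)
for c in ['scene','top']: snap(c,c+'0.png')
np.set_printoptions(precision=4,suppress=True)
for c in ['scene','top','wrist']: K,T=cam(c); print(c,K,T)
for t in ['head1','head2','head3','magazine','pusher_grip','deck','rack','screwdriver','tape_roll','offcut','oil']:
    print(t,[(np.round(d['extent']),round(d['conf'],2)) for d in robot.find_in(t,'top')][:2])
E
```

```text
pics
{'time': 0.0, 'joint_positions': array([-1.40206382e+00,  8.79702362e-02,  1.37221110e+00, -8.91761149e-06,
        1.68358887e+00, -1.03080037e-01]), 'qvel': array([-0.00036687,  0.00014948,  0.00010517, -0.00207965, -0.00068342,
       -0.00071478]), 'joint_torque': array([ 7.20143544e-04, -3.40172017e+01, -3.02424502e+01,  7.18758255e-02,
        3.28855834e-02, -1.52625985e-04]), 'tool_pos': array([ 0.14758257, -0.529316  ,  0.2213177 ]), 'ee_rot': array([-3.13942575e+00, -2.15248620e-04,  2.71811313e-01]), 'wrist_force': array([ 0.55015609, -0.22446837,  0.83463553]), 'wrist_torque': array([ 0.02349645, -0.03201228,  0.00739843]), 'finger_force': 0.0, 'width': 0.09401228131553525}
scene [[478.2796   0.     325.606 ]
 [  0.     478.2796 238.0994]
 [  0.       0.       1.    ]] [[ 0.8267  0.4667 -0.3142  0.8451]
 [ 0.5626 -0.68    0.4702 -0.5199]
 [ 0.0059 -0.5655 -0.8247  0.9634]
 [ 0.      0.      0.      1.    ]]
top [[612.9099   0.     312.866 ]
 [  0.     612.9099 238.6326]
 [  0.       0.       1.    ]] [[ 0.0898 -0.9713  0.2203  0.2323]
 [-0.9959 -0.0864  0.025  -0.030
[... 320 characters left out ...]
array([450., 196.,  29.,  31.]), 0.84), (array([359., 186.,  24.,  34.]), 0.76)]
head2 [(array([450., 196.,  29.,  31.]), 0.84), (array([359., 186.,  24.,  34.]), 0.76)]
head3 [(array([450., 196.,  29.,  31.]), 0.84), (array([359., 186.,  24.,  34.]), 0.76)]
magazine [(array([167., 226., 133.,  49.]), 0.71)]
pusher_grip [(array([140., 234.,  83.,  28.]), 0.95)]
deck [(array([393., 280., 152.,  60.]), 0.6), (array([139., 232.,  78.,  27.]), 0.54)]
rack []
screwdriver [(array([260., 142.,  81.,  16.]), 0.66)]
tape_roll [(array([215., 296.,  36.,  37.]), 0.64), (array([524., 252.,  31.,  26.]), 0.46)]
offcut [(array([169., 330.,  56.,  68.]), 0.81)]
oil [(array([523., 252.,  36.,  27.]), 0.82)]
```

View pics/top0.png

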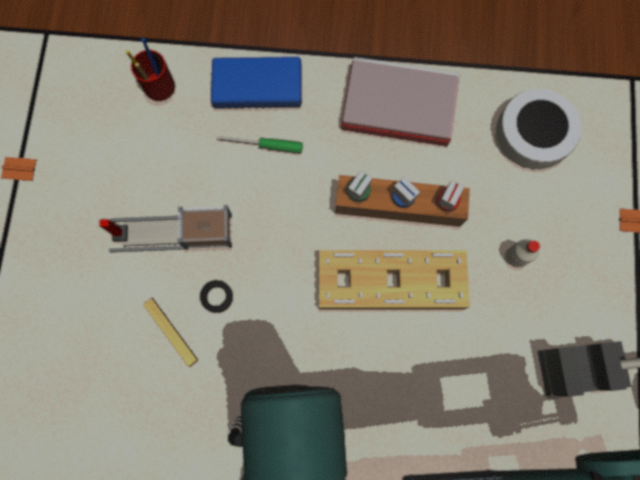

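View pics/scene0.png

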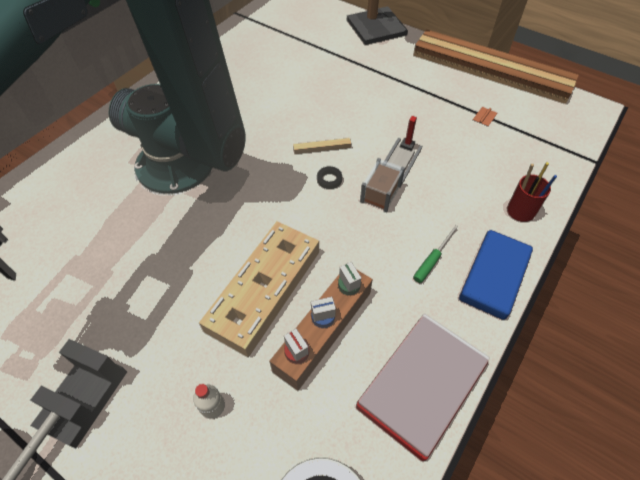

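The top view shows three heads in the rack: green (359,186), blue (404,192) and red (452,196). The deck is centred near (393,280) and the magazine near (205,226), with its pusher handle at (107,226). The scene view agrees with this, and the tape roll and offcut sit near the magazine's exit side.

```bash
python3 - <<'E'
from h import *
np.set_printoptions(precision=4,suppress=True)
print('deckslots',px2w('top',[[344,278.5],[393.5,278.5],[443.5,278.5]],.05))
print('mag roof corners',px2w('top',[[180,208],[228,207],[230,242],[182,243]],.071))
print('handle top',px2w('top',[[105,223]],.11))
print('rack heads',px2w('top',[[359,182],[404,190],[452,191]],.126))
print('tape',px2w('top',[[216,296]],.02),'off',px2w('top',[[150,300],[192,362]],.02),'oil',px2w('top',[[533,246]],.11),'scr',px2w('top',[[220,138],[300,148]],.015))
print(robot.camera_params('wrist')['tool_from_camera'])
E
```

```text
deckslots [[ 0.432  -0.0687  0.05  ]
 [ 0.4409 -0.1679  0.05  ]
 [ 0.4498 -0.2681  0.05  ]]
mag roof corners [[0.5435 0.2759 0.071 ]
 [0.5542 0.1787 0.071 ]
 [0.4821 0.1659 0.071 ]
 [0.4715 0.2618 0.071 ]]
handle top [[0.4901 0.4083 0.11  ]]
rack heads [[ 0.6126 -0.0805  0.126 ]
 [ 0.6041 -0.1692  0.126 ]
 [ 0.6103 -0.2625  0.126 ]]
tape [[0.3773 0.1893 0.02  ]] off [[0.3571 0.3233 0.02  ]
 [0.241  0.2207 0.02  ]] oil [[ 0.5181 -0.4261  0.11  ]] scr [[0.7232 0.2247 0.015 ]
 [0.7155 0.0482 0.015 ]]
[[ 0.0001 -0.9582 -0.2859  0.0848]
 [ 1.     -0.0005  0.0017  0.0002]
 [-0.0018 -0.2859  0.9582 -0.1622]
 [ 0.      0.      0.      1.    ]]
```

Request:
servo_tool([
  [0.97, -0.66, -0.2, 0, 0, 0, 94],
  [0.97, -0.66, -0.2, 0, 0, 0, 94],
  [0.97, -0.66, -0.2, 0, 0, 0, 94],
  [0.97, -0.66, -0.2, 0, 0, 0, 94],
])

```text
time: 0.98
tool_pos: [0.2269, -0.437, 0.2449]
ee_rot: [3.139, -0.003, 0.278]
wrist_force: [0.6, -0.2, 0.6]
width: 0.0941
finger_force: 0.0
```

Request:
servo_tool([
  [0.97, -0.66, -0.2, 0, 0, 0, 94],
  [0.97, -0.66, -0.2, 0, 0, 0, 94],
  [0.97, -0.66, -0.2, 0, 0, 0, 94],
  [0.97, -0.66, -0.2, 0, 0, 0, 94],
])

```text
time: 1.32
tool_pos: [0.3024, -0.3474, 0.2645]
ee_rot: [3.139, -0.004, 0.279]
wrist_force: [-0.3, -0.8, -0.2]
width: 0.0939
finger_force: 0.0
```

Request:
servo_tool([
  [0.97, -0.66, -0.2, 0, 0, 0, 94],
  [0.97, -0.66, -0.2, 0, 0, 0, 94],
  [0.97, -0.66, -0.2, 0, 0, 0, 94],
  [0.97, -0.66, -0.2, 0, 0, 0, 94],
])

```text
time: 1.65
tool_pos: [0.3779, -0.258, 0.284]
ee_rot: [3.14, -0.004, 0.279]
wrist_force: [-0.6, -0.4, 0.5]
width: 0.0942
finger_force: 0.0
```

Request:
servo_tool([
  [0.97, -0.66, -0.2, 0, 0, 0.116, 94],
  [0.97, -0.66, -0.2, 0, 0, 0.116, 94],
  [0.97, -0.66, -0.2, 0, 0, 0.116, 94],
  [0.97, -0.66, -0.2, 0, 0, 0.116, 94],
  [0.97, -0.66, -0.2, 0, 0, 0.116, 94],
  [0.97, -0.66, -0.2, 0, 0, 0.116, 94],
])

```text
time: 2.15
tool_pos: [0.4501, -0.1725, 0.302]
ee_rot: [3.141, 0.001, 0.089]
wrist_force: [-0.7, -0.3, 0.3]
width: 0.0941
finger_force: 0.0
```

```bash
python3 - <<'E'
from h import *
o=robot.get_obs(); print(o['time'],o['tool_pos'],o['ee_rot'])
snap('wrist','w1.png')
E
```

```text
2.15 [ 0.45013543 -0.1724518   0.30195156] [3.14093113e+00 1.33647572e-03 8.92614910e-02]
```

View pics/w1.png

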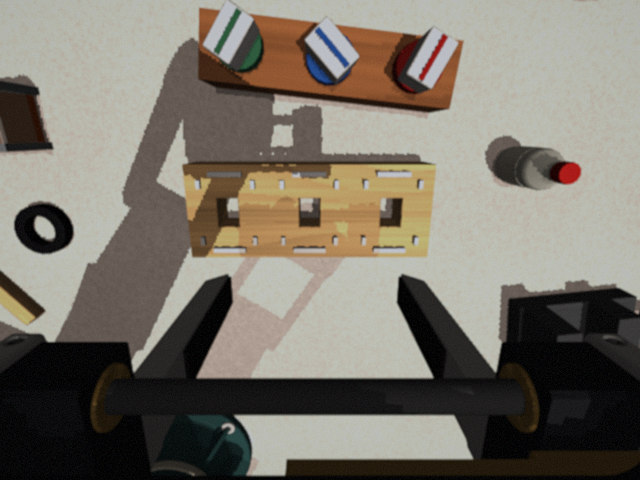

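The wrist view shows the deck squarely, with slots at about (228,211), (310,211) and (391,211). The hub stripes are green (233,35), blue (330,48) and red (432,55), and the fingers show below the deck.

```bash
cat >> h.py <<'E'
def hubs(im,camname='wrist',z=.126):
    """hub top centre and stripe yaw from the white top with its coloured stripe"""
    hsv=cv2.cvtColor(im,cv2.COLOR_RGB2HSV); H,S,V=[hsv[...,i].astype(int) for i in range(3)]
    out={}
    for n,lo,hi in [('head1',-8,8),('head2',100,130),('head3',45,85)]:
        h=np.where(H>170,H-180,H); m=((h>=lo)&(h<=hi)&(S>110)&(V>60)).astype(np.uint8)
        k,l,st,_=cv2.connectedComponentsWithStats(m,connectivity=8)
        out[n]=[]
        for i in range(1,k):
            if st[i,4]<25: continue
            p=np.argwhere(l==i)[:,::-1].astype(np.float32)
            w=px2w(camname,p,z)[:,:2].astype(np.float32)
            (c,sz,a)=cv2.minAreaRect(w*1000); 
            L=max(sz); a=np.deg2rad(a if sz[0]>=sz[1] else a+90); a=(a+np.pi/2)%np.pi-np.pi/2
            out[n].append((np.round(c,1),np.round(sz,1),round(a,3),len(p),np.round(p.mean(0))))
    return out
E
python3 - <<'E'
from h import *
np.set_printoptions(precision=4,suppress=True)
im=robot.snapshot('wrist')
for k,v in hubs(im).items():
    for a in v: print(k,a)
print('deck corners',px2w('wrist',[[185,164],[435,163],[432,257],[193,258]],.05))
g=cv2.cvtColor(im,cv2.COLOR_RGB2GRAY)
for c in (229,310,391): print(g[212,c-20:c+20:1]); print(g[190:235,c+4])
E
```

```text
head1 (array([ 609.8, -264. ]), array([ 4.5, 39.6]), np.float64(-0.403), 236, array([432.,  56.], dtype=float32))
head1 (array([ 609.4, -239. ]), array([ 8.2, 30.5]), np.float64(-0.387), 262, array([405.,  55.], dtype=float32))
head1 (array([ 583.7, -245.8]), array([13.2,  2.5]), np.float64(1.17), 43, array([407.,  87.], dtype=float32))
head1 (array([ 521.2, -415.2]), array([20.1, 21.4]), np.float64(-1.484), 390, array([569., 172.], dtype=float32))
head2 (array([ 609.9, -174.4]), array([38.4,  4.2]), np.float64(0.843), 229, array([331.,  46.], dtype=float32))
head2 (array([ 589.4, -162.8]), array([31.9,  9.2]), np.float64(0.846), 314, array([316.,  70.], dtype=float32))
head3 (array([614.1, -82.5]), array([ 2.9, 37.6]), np.float64(-0.497), 160, array([227.,  30.], dtype=float32))
head3 (array([ 597.9, -105.8]), array([ 8.2, 30.7]), np.float64(-0.51), 278, array([252.,  54.], dtype=float32))
deck corners [[ 0.4887 -0.0172  0.05  ]
 [ 0.5154 -0.3106  0.05  ]
 [ 0.399  -0.3288  0.05  ]
 [ 0.3713 -0.025   0.05  ]]
[ 67  74  75  73  73  72  71  60  45  31  29  27  28  29  30  36  36  42
 
[... 269 characters left out ...]
168]
[134 131 132 132 129 132 131 125  94  55  48  58  57  64  60  59  58  60
  62  66  73  77  66  63  62  59  63  60  54  64 100 124 135 135 131 131
 135 136 135 131]
[167 166 164 162 164 162 156 135 105  94  90  85  80  64  55  54  57  58
  58  57  61  56  62  61  59  62  56  48  39  39  34  36  33  33  33  54
  86 127 148 151 156 154 155 151 148]
[137 136 136 136 138 133 136 132 122 103  95  96  94  99  94  92  93  94
  97  94  80  50  35  30  31  35  31  32  30  53  98 143 159 160 155 158
 157 155 158 157]
[172 166 160 157 155 159 150 118  67  30  27  33  28  30  29  30  28  33
  28  32  31  34  31  34  36  33  28  34  34  30  37  34  40  40  41  61
 104 150 167 173 171 173 172 171 170]
```

```bash
python3 - <<'E'
from h import *
np.set_printoptions(precision=4,suppress=True)
p=px2w('wrist',[[227.9,211.8],[309.2,211.8],[390.7,211.8]],.05); print(p); d=p[0]-p[2]; print(np.arctan2(-d[0],d[1]), np.linalg.norm(d), p.mean(0))
E
```

```text
[[ 0.4354 -0.0685  0.05  ]
 [ 0.4441 -0.1678  0.05  ]
 [ 0.4528 -0.2674  0.05  ]]
0.086866513429987 0.19971113808528457 [ 0.4441 -0.1679  0.05  ]
```

Request:
servo_tool([
  [0.25, -0.83, 0.1, 0, 0, 0, 94],
  [0.25, -0.83, 0.1, 0, 0, 0, 94],
  [0.25, -0.83, 0.1, 0, 0, 0, 94],
])

```text
time: 2.5
tool_pos: [0.4677, -0.0833, 0.2915]
ee_rot: [-3.138, 0.001, 0.092]
wrist_force: [-0.0, -0.1, -0.5]
width: 0.0942
finger_force: 0.0
```

Request:
servo_tool([
  [0.25, -0.83, 0.1, 0, 0, 0, 94],
  [0.25, -0.83, 0.1, 0, 0, 0, 94],
  [0.25, -0.83, 0.1, 0, 0, 0, 94],
])

```text
time: 2.75
tool_pos: [0.4853, 0.0019, 0.2813]
ee_rot: [-3.139, 0.001, 0.094]
wrist_force: [-0.5, -0.6, -0.6]
width: 0.094
finger_force: 0.0
```

Request:
servo_tool([
  [0.25, -0.83, 0.1, 0, 0, 0, 94],
  [0.25, -0.83, 0.1, 0, 0, 0, 94],
  [0.25, -0.83, 0.1, 0, 0, 0, 94],
])

```text
time: 3.0
tool_pos: [0.503, 0.0864, 0.271]
ee_rot: [-3.139, 0.002, 0.094]
wrist_force: [-0.3, -1.2, -0.1]
width: 0.0936
finger_force: 0.0
```

Request:
servo_tool([
  [0.25, -0.83, 0.1, 0, 0, -0.1, 94],
  [0.25, -0.83, 0.1, 0, 0, -0.2, 94],
  [0.25, -0.83, 0.1, 0, 0, -0.9, 94],
  [0.25, -0.83, 0.1, 0, 0, -0.9, 94],
  [0.25, -0.83, 0.1, 0, 0, -0.9, 94],
  [0.25, -0.83, 0.1, 0, 0, -0.9, 94],
  [0.25, -0.83, 0.1, 0, 0, -0.9, 94],
  [0.25, -0.83, 0.1, 0, 0, -0.9, 94],
  [0.25, -0.83, 0.1, 0, 0, -0.9, 94],
  [0.25, -0.83, 0.1, 0, 0, -0.9, 94],
  [0.25, -0.83, 0.1, 0, 0, -0.9, 94],
  [0.25, -0.83, 0.1, 0, 0, -0.9, 94],
])

```text
time: 4.0
tool_pos: [0.5209, 0.1655, 0.2624]
ee_rot: [3.142, 0.001, 1.505]
wrist_force: [-0.2, -1.4, 0.0]
width: 0.0942
finger_force: 0.0
```

Request:
servo_tool([
  [0, 0, 0, 0, 0, -0.108, 60],
  [0, 0, 0, 0, 0, -0.108, 60],
  [0, 0, 0, 0, 0, -0.108, 60],
])

```text
time: 4.25
tool_pos: [0.5209, 0.1657, 0.2624]
ee_rot: [-3.141, 0.001, 1.671]
wrist_force: [0.8, 0.6, -0.4]
width: 0.0775
finger_force: 0.0
```

```bash
python3 - <<'E'
from h import *
o=robot.get_obs(); print(o['time'],o['tool_pos'],o['ee_rot'])
snap('wrist','w2.png')
print(robot.find_in('pusher_grip','wrist'),robot.find_in('magazine','wrist'))
E
```

```text
4.25 [0.52090517 0.1657172  0.26242889] [-3.14140877e+00  1.10592883e-03  1.67091435e+00]
[{'extent': [314.0, 53.8, 54.0, 107.5], 'conf': 0.79}] [{'extent': [316.4, 103.8, 80.6, 207.5], 'conf': 0.81}]
```

View pics/w2.png

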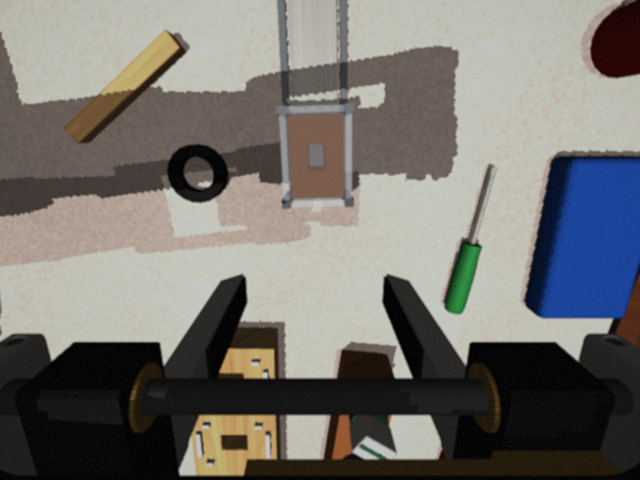

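The view shows the magazine roof with corners near (279,107), (354,105), (351,203) and (286,204). The top spacer's slot is at (316,154), and the handle is above the frame.

```bash
python3 - <<'E'
from h import *
np.set_printoptions(precision=4,suppress=True)
c=px2w('wrist',[[279,107],[354,105],[351.5,203],[285,204]],.071); print(c, c.mean(0))
d=(c[0]+c[1]-c[2]-c[3])/2; print('yaw',np.arctan2(-d[0],d[1]),np.linalg.norm(d)); d=(c[0]-c[1]);print(np.arctan2(d[1],d[0]),np.linalg.norm(d)); d=(c[3]-c[2]);print(np.arctan2(d[1],d[0]),np.linalg.norm(d))
s=px2w('wrist',[[316,154.5]],.06)[0]; print('stack',s)
im=cv2.imread('pics/w2.png'); cv2.imwrite('pics/w2c.png',cv2.resize(im[0:220,240:400],None,fx=3.5,fy=2.7,interpolation=cv2.INTER_CUBIC))
E
```

```text
[[0.4773 0.2721 0.071 ]
 [0.5489 0.281  0.071 ]
 [0.5589 0.1862 0.071 ]
 [0.4901 0.1783 0.071 ]] [0.5188 0.2294 0.071 ]
yaw 0.1202909232548012 0.09500419432727085
-3.0173634635448727 0.07209863439329578
-3.027332708407633 0.0692106632042687
stack [0.5173 0.2308 0.06  ]
```

View pics/w2c.png

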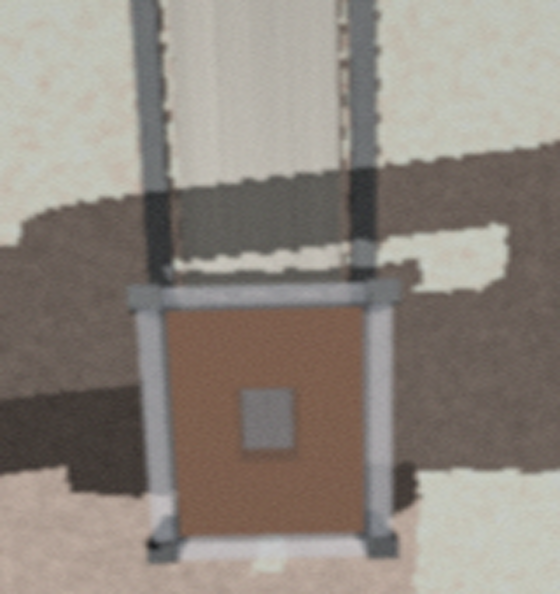

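The crop shows the stack and its slot centred in the magazine, about 0.12 rad of yaw. The pusher channel runs straight up the picture.

Request:
servo_tool([
  [0.65, 0, 0, 0, 0, 0, 60],
  [0.65, 0, 0, 0, 0, 0, 60],
])

```text
time: 4.57
tool_pos: [0.514, 0.2333, 0.2625]
ee_rot: [3.141, -0.001, 1.67]
wrist_force: [-0.6, 0.1, -0.3]
width: 0.0604
finger_force: 0.0
```

Request:
servo_tool([
  [0.65, 0, 0, 0, 0, 0, 60],
  [0.65, 0, 0, 0, 0, 0, 60],
  [0.65, 0, 0, 0, 0, 0, 60],
])

```text
time: 4.82
tool_pos: [0.5063, 0.3011, 0.2618]
ee_rot: [-3.141, -0.001, 1.677]
wrist_force: [0.5, -0.1, -0.6]
width: 0.0602
finger_force: 0.0
```

```bash
python3 - <<'E'
from h import *
np.set_printoptions(precision=4,suppress=True)
o=robot.get_obs(); print(o['time'],o['tool_pos'],o['ee_rot'])
im=snap('wrist','w3.png')
hsv=cv2.cvtColor(im,cv2.COLOR_RGB2HSV).astype(int)
m=(((hsv[...,0]<8)|(hsv[...,0]>172))&(hsv[...,1]>130)&(hsv[...,2]>50)).astype(np.uint8)
k,l,st,ce=cv2.connectedComponentsWithStats(m)
for i in range(1,k):
    if st[i,4]>60: print(st[i],ce[i])
v=hsv[...,2]; print(v[60:150:3,300:345:3])
cv2.imwrite('pics/w3c.png',cv2.resize(im[:200,220:420,::-1],None,fx=3,fy=3))
E
```

```text
4.8167 [0.5063 0.3011 0.2618] [-3.1406 -0.0015  1.6771]
[303  89  19  24 417] [312.3525 100.4988]
[[207 206 204 201 203 202 203 203 202 202 203 201 204 205 204]
 [206 201 204 203 209 205 202 205 203 201 204 204 207 204 205]
 [206 201 203 202 205 205 203 203 203 204 202 206 205 202 204]
 [203 202 204 204 204 204 204 204 205 203 206 201 205 203 203]
 [204 203 201 203 201 206 202 203 205 206 203 205 204 205 203]
 [202 203 203 204 203 204 202 204 201 204 204 203 204 207 204]
 [204 203 204 202 206 201 205 202 208 203 205 203 205 203 203]
 [203 203 203 206 205 205 205 204 206 195 175 186 201 201 205]
 [204 206 206 203 203 207 206 204 183 124 112 109 109 177 147]
 [203 205 196 187 187 180 191 184 112 107 110 111 110  77  78]
 [204 183 158 161 166 167 163 103 111 109 105 106 103  55  61]
 [206 157 190 198 197 191 173  82 110 111 107 110 105  54  57]
 [175 119 190 177 168  98  98  68  71  67 107 106 108  58  62]
 [ 62  72 118 102  98  95  96  63  33  40 111 110 113  56  58]
 [ 29  38  91  93  97  95  94  61  37  39 112 116 114  60  60]
 [ 23  42  88  96  93  93  94  62  38  36 105 111 105  54
[... 188 characters left out ...]
4 125]
 [ 32  28  33  30  35  36  48  67  75  74 189 202 159 129 122]
 [ 31  35  34  31  37  34  45  51  60  73 137 197 127 122 124]
 [ 31  36  37  33  38  36  36  36  38  55 112 122 107  64  57]
 [140  80  73  72  65  67  77  79  78  83  99  97 110  59  57]
 [208 185  96 100 100  99  97  96  96 100 100  95 113  53  59]
 [206 146  96 100 102 100  95 100  99  97  96  95 108  55  56]
 [206 133  96 100  94  92  94 101  98  99  99  98 108  63  58]
 [207 133  97 100 100  96  93  96 100  96 103 102 112  63  60]
 [207 178  94  97  97  96  98  98  97  98  99 100 107  56  61]
 [207 167  98  99  98  94  97  98 101  98  99  98 110  57  58]
 [205 134  98  99  98  96  94  96 100 100 100  96 105  58  57]]
```

View pics/w3c.png

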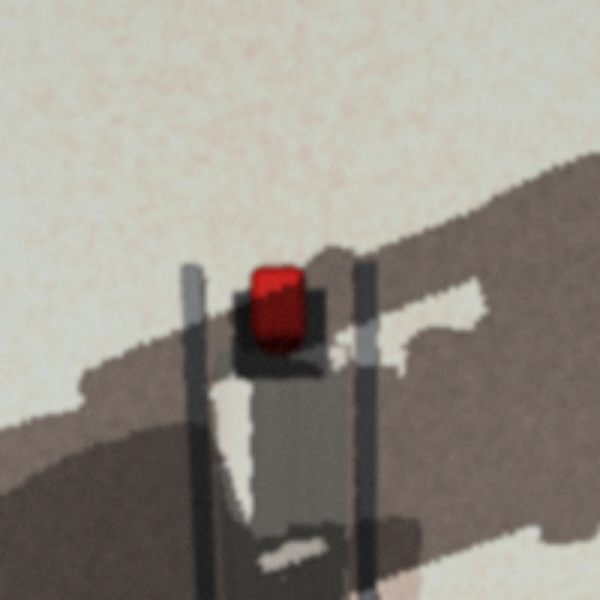

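The crop shows the handle top at full-image pixel (312.5,100), about 22 px long, between the two guides.

```bash
python3 - <<'E'
from h import *
np.set_printoptions(precision=4,suppress=True)
h=px2w('wrist',[[312.5,100.]],.11)[0]; print(h)
for yaw in (.10,.11,.12): print(h[:2]-.187*np.array([-np.sin(yaw),np.cos(yaw)]))
d=h-robot.get_obs()['tool_pos']; y=robot.get_obs()['ee_rot'][2]; print(d, d[0]*np.cos(y)+d[1]*np.sin(y), d[0]*np.sin(y)-d[1]*np.cos(y))
E
```

```text
[0.4946 0.4101 0.11  ]
[0.5133 0.224 ]
[0.5152 0.2242]
[0.517  0.2244]
[-0.0122  0.1112 -0.1519] 0.11186529809594237 -0.0005113113569281316
```

Request:
servo_tool([
  [0.92, 0, 0.3, 0, 0, -0.009, 60],
  [0.92, 0, 0.3, 0, 0, -0.009, 60],
  [0.92, 0, 0.8, 0, 0, -0.009, 60],
  [0.92, 0, 0.8, 0, 0, -0.009, 60],
])

```text
time: 5.2
tool_pos: [0.4963, 0.3889, 0.1772]
ee_rot: [-3.136, 0.003, 1.688]
wrist_force: [-1.0, -1.5, -2.0]
width: 0.0598
finger_force: 0.0
```

Request:
servo_tool([
  [0.2, 0, 0.88, 0, 0, 0, 60],
  [0.2, 0, 0.88, 0, 0, 0, 60],
  [0.2, 0, 0.88, 0, 0, 0, 60],
  [0.2, 0, 0.88, 0, 0, 0, 60],
  [0.2, 0, 0.88, 0, 0, 0, 0],
  [0.2, 0, 0.88, 0, 0, 0, 0],
  [0.2, 0, 0.88, 0, 0, 0, 0],
  [0.2, 0, 0.88, 0, 0, 0, 0],
  [0.2, 0, 0.88, 0, 0, 0, 0],
  [0.2, 0, 0.88, 0, 0, 0, 0],
])

```text
time: 6.03
tool_pos: [0.496, 0.4091, 0.0957]
ee_rot: [3.14, -0.001, 1.687]
wrist_force: [-1.2, 0.1, 0.3]
width: 0.0236
finger_force: 0.0
```

Request:
servo_tool([
  [0, 0, 0, 0, 0, 0, 0],
  [0, 0, 0, 0, 0, 0, 0],
  [0, 0, 0, 0, 0, 0, 0],
  [0, 0, 0, 0, 0, 0, 0],
  [-0.15, 0, 0, 0, 0, 0, 0],
  [-0.3, 0, 0, 0, 0, 0, 0],
  [-0.45, 0, 0, 0, 0, 0, 0],
  [-0.6, 0, 0, 0, 0, 0, 0],
  [-0.75, 0, 0, 0, 0, 0, 0],
  [-0.9, 0, 0, 0, 0, 0, 0],
  [-0.9, 0, 0, 0, 0, 0, 0],
])

```text
time: 6.95
tool_pos: [0.5048, 0.3183, 0.0952]
ee_rot: [-3.139, 0.0, 1.687]
wrist_force: [-6.0, -3.8, 4.1]
width: 0.0156
finger_force: 30.0
```

Request:
servo_tool([
  [-0.06, 0, 0, 0, 0, 0, 0],
  [-0.12, 0, 0, 0, 0, 0, 0],
  [-0.18, 0, 0, 0, 0, 0, 0],
  [-0.21, 0, 0, 0, 0, 0, 0],
  [-0.24, 0, 0, 0, 0, 0, 0],
  [-0.24, 0, 0, 0, 0, 0, 0],
  [-0.24, 0, 0, 0, 0, 0, 0],
])

```text
time: 7.53
tool_pos: [0.5075, 0.2976, 0.0953]
ee_rot: [-3.14, -0.003, 1.688]
wrist_force: [-3.4, 2.2, 4.6]
width: 0.0158
finger_force: 30.0
```

Request:
servo_tool([
  [-0.03, 0, 0, 0, 0, 0, 0],
  [-0.05, 0, 0, 0, 0, 0, 0],
  [-0.05, 0, 0, 0, 0, 0, 0],
])

```text
time: 7.78
tool_pos: [0.5075, 0.297, 0.0953]
ee_rot: [-3.141, -0.012, 1.69]
wrist_force: [-6.2, 13.7, 2.1]
width: 0.0157
finger_force: 30.0
```

Request:
servo_tool([
  [0.15, 0, 0, 0, 0, 0, 0],
  [0.3, 0, 0, 0, 0, 0, 0],
  [0.45, 0, 0, 0, 0, 0, 0],
  [0.6, 0, 0, 0, 0, 0, 0],
  [0.75, 0, 0, 0, 0, 0, 0],
  [0.9, 0, 0, 0, 0, 0, 0],
])

```text
time: 8.28
tool_pos: [0.4969, 0.3795, 0.0952]
ee_rot: [-3.137, 0.004, 1.687]
wrist_force: [-8.2, -5.5, 9.0]
width: 0.0157
finger_force: 30.0
```

Request:
servo_tool([
  [0.1, 0, 0, 0, 0, 0, 0],
  [0.2, 0, 0, 0, 0, 0, 0],
  [0.27, 0, 0, 0, 0, 0, 0],
  [0.31, 0, 0, 0, 0, 0, 0],
  [0.33, 0, 0, 0, 0, 0, 0],
  [0.33, 0, 0, 0, 0, 0, 0],
])

```text
time: 8.78
tool_pos: [0.4931, 0.4088, 0.0951]
ee_rot: [-3.136, 0.011, 1.687]
wrist_force: [-8.3, -13.0, 9.4]
width: 0.016
finger_force: 30.1
```

Request:
servo_tool([
  [-0.03, 0, 0, 0, 0, 0, 40],
  [-0.03, 0, 0, 0, 0, 0, 40],
  [-0.03, 0, 0, 0, 0, 0, 50],
  [-0.03, 0, 0, 0, 0, 0, 70],
  [-0.03, 0, -0.4, 0, 0, 0, 70],
  [-0.03, 0, -0.8, 0, 0, 0, 70],
  [-0.03, 0, -0.8, 0, 0, 0, 70],
])

```text
time: 9.37
tool_pos: [0.4988, 0.4127, 0.1843]
ee_rot: [3.127, -0.008, 1.687]
wrist_force: [0.0, 1.0, 2.4]
width: 0.0588
finger_force: 0.0
```

Request:
servo_tool([
  [-0.96, 0, 0, 0, 0, 0, 70],
  [-0.96, 0, 0, 0, 0, 0, 70],
  [-0.96, 0, 0, 0, 0, 0, 70],
])

```text
time: 9.62
tool_pos: [0.5075, 0.311, 0.1748]
ee_rot: [3.14, 0.002, 1.684]
wrist_force: [0.4, 0.7, 0.4]
width: 0.0696
finger_force: 0.0
```

Request:
servo_tool([
  [-0.96, 0, 0, 0, 0, 0, 70],
  [-0.96, 0, 0, 0, 0, 0, 70],
  [-0.96, 0, 0, 0, 0, 0, 70],
])

```text
time: 9.87
tool_pos: [0.5185, 0.2152, 0.1745]
ee_rot: [3.141, 0.002, 1.683]
wrist_force: [-0.4, 1.3, 0.0]
width: 0.07
finger_force: 0.0
```

Request:
servo_tool([
  [-0.96, 0.03, 0, 0, 0, -0.008, 70],
  [-0.96, 0.03, 0, 0, 0, -0.008, 70],
  [-0.96, 0.03, 0, 0, 0, -0.008, 70],
  [-0.96, 0.03, 0, 0, 0, -0.008, 70],
  [-0.96, 0.03, 0, 0, 0, -0.008, 70],
])

```text
time: 10.28
tool_pos: [0.532, 0.1249, 0.1744]
ee_rot: [3.141, -0.001, 1.698]
wrist_force: [0.9, -0.1, 0.7]
width: 0.0699
finger_force: 0.0
```

```bash
cat >> h.py <<'E'
def spacers(im,z=.015,minpx=800):
    hsv=cv2.cvtColor(im,cv2.COLOR_RGB2HSV).astype(int)
    m=((hsv[...,0]>5)&(hsv[...,0]<18)&(hsv[...,1]>150)&(hsv[...,2]>60)).astype(np.uint8)
    k,l,st,ce=cv2.connectedComponentsWithStats(m); out=[]
    for i in range(1,k):
        if st[i,4]>minpx:
            p=np.argwhere(l==i)[:,::-1]; w=(px2w('wrist',p,z)[:,:2]*1000).astype(np.float32)
            c,sz,a=cv2.minAreaRect(w); a=a if sz[0]>=sz[1] else a+90
            out.append((np.round(c,1),np.round(sz,1),round(np.deg2rad(a)%np.pi,3),st[i]))
    return out
E
python3 - <<'E'
from h import *
np.set_printoptions(precision=4,suppress=True)
o=robot.get_obs(); print(o['time'],o['tool_pos'],o['ee_rot'])
im=snap('wrist','w4.png'); print(spacers(im))
E
```

```text
10.2833 [0.532  0.1249 0.1744] [ 3.1412 -0.0015  1.6984]
[(array([530.8, 128.2]), array([55.7, 84.4]), np.float64(1.712), array([ 282,  179,   60,   86, 4400], dtype=int32)), (array([ 629.5, -122.3]), array([85.4, 67.6]), np.float64(0.099), array([ 331,  414,   77,   46, 1773], dtype=int32))]
```

View pics/w4.png

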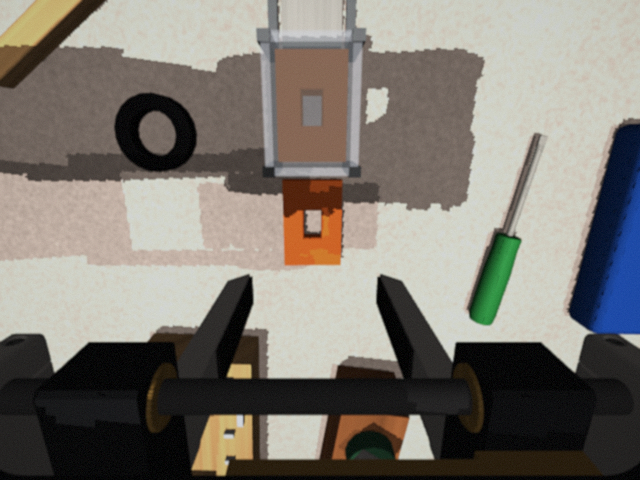

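The view shows the spacer out in front of the magazine, centred near (313,222), free of everything else and between the open fingers.

Request:
servo_tool([
  [0.034, -0.008, 0.4, 0, 0, -0.005, 70],
  [0.034, -0.008, 0.8, 0, 0, -0.005, 70],
  [0.034, -0.008, 0.8, 0, 0, -0.005, 70],
  [0.034, -0.008, 0.8, 0, 0, -0.005, 70],
])

```text
time: 10.67
tool_pos: [0.528, 0.1291, 0.0919]
ee_rot: [-3.135, -0.001, 1.71]
wrist_force: [-0.1, -0.6, 0.2]
width: 0.0698
finger_force: 0.0
```

Request:
servo_tool([
  [0, 0, 0.35, 0, 0, 0, 70],
  [0, 0, 0.6, 0, 0, 0, 70],
  [0, 0, 0.74, 0, 0, 0, 70],
  [0, 0, 0.74, 0, 0, 0, 70],
  [0, 0, 0.74, 0, 0, 0, 30],
  [0, 0, 0.74, 0, 0, 0, 30],
  [0, 0, 0.74, 0, 0, 0, 30],
  [0, 0, 0.74, 0, 0, 0, 30],
  [0, 0, 0.74, 0, 0, 0, 30],
  [0, 0, 0.74, 0, 0, 0, 30],
])

```text
time: 11.5
tool_pos: [0.5327, 0.1282, 0.0236]
ee_rot: [3.136, -0.001, 1.708]
wrist_force: [-1.0, 0.8, 6.4]
width: 0.0557
finger_force: 30.0
```

Request:
servo_tool([
  [0, 0, -0.3, 0, 0, 0, 30],
  [0, 0, -0.6, 0, 0, 0, 30],
  [0, 0, -0.95, 0, 0, 0, 30],
  [0, 0, -0.95, 0, 0, 0, 30],
])

```text
time: 11.83
tool_pos: [0.5353, 0.1281, 0.1244]
ee_rot: [3.126, 0.0, 1.707]
wrist_force: [0.9, 0.8, -0.1]
width: 0.0557
finger_force: 30.0
```

Request:
servo_tool([
  [-0.3, -0.3, -0.95, 0, 0, 0.05, 30],
  [-0.6, -0.6, -0.95, 0, 0, 0.1, 30],
  [-0.89, -0.97, -0.95, 0, 0, 0.18, 30],
  [-0.89, -0.97, -0.95, 0, 0, 0.26, 30],
  [-0.89, -0.97, -0.95, 0, 0, 0.26, 30],
])

```text
time: 12.25
tool_pos: [0.4451, 0.0228, 0.214]
ee_rot: [3.136, 0.002, 1.292]
wrist_force: [0.5, 0.4, -1.2]
width: 0.0557
finger_force: 30.0
```

```bash
cat >> h.py <<'E'
def go(x,y,z,yaw):
    o=robot.get_obs(); p=o['tool_pos']; w=o['ee_rot'][2]; d=np.array([x,y,z])-p
    dy=(yaw-w+np.pi)%(2*np.pi)-np.pi
    print('t',o['time'],'at',np.round(p,4),'yaw',round(w,4),'w',round(o['width'],4),'-> units x %.3f y %.3f z %.3f az %.3f'%(10*(d[0]*np.cos(w)+d[1]*np.sin(w)),10*(d[0]*np.sin(w)-d[1]*np.cos(w)),-10*d[2],-dy/(np.pi/2)))
E
python3 -c "
from h import *
go(.366,-.0746,.21,.087)"
```

```text
t 12.25 at [0.4451 0.0228 0.214 ] yaw 1.2917 w 0.0557 -> units x -1.155 y -0.492 z 0.040 az 0.767
```

Request:
servo_tool([
  [-0.4, -0.2, 0.04, 0, 0, 0.08, 30],
  [-0.8, -0.4, 0.04, 0, 0, 0.16, 30],
  [-1, -0.49, 0.04, 0, 0, 0.24, 30],
  [-1, -0.49, 0.04, 0, 0, 0.32, 30],
  [-1, -0.49, 0.04, 0, 0, 0.4, 30],
  [-1, -0.49, 0.04, 0, 0, 0.48, 30],
  [-1, -0.49, 0.04, 0, 0, 0.56, 30],
  [-1, -0.49, 0.04, 0, 0, 0.64, 30],
  [-1, -0.49, 0.04, 0, 0, 0.72, 30],
  [-1, -0.49, 0.04, 0, 0, 0.767, 30],
  [-1, -0.49, 0.04, 0, 0, 0.767, 30],
  [-1, -0.49, 0.04, 0, 0, 0.767, 30],
])

```text
time: 13.25
tool_pos: [0.3725, -0.0569, 0.206]
ee_rot: [-3.141, 0.0, 0.097]
wrist_force: [0.3, 0.7, -1.5]
width: 0.0554
finger_force: 30.0
```

```bash
python3 - <<'E'
from h import *
go(.366,-.0746,.21,.087)
im=snap('wrist','w5.png'); 
for s in spacers(im,z=robot.get_obs()['tool_pos'][2]-.005): print(s)
cv2.imwrite('pics/w5c.png',cv2.resize(im[60:320,120:520,::-1],None,fx=2,fy=2))
E
```

```text
t 13.25 at [ 0.3725 -0.0569  0.206 ] yaw 0.0971 w 0.0554 -> units x -0.082 y 0.170 z -0.040 az 0.006
(array([376.8, -56.8]), array([85.4, 54.3]), np.float64(0.092), array([  261,   215,   109,   148, 13299], dtype=int32))
```

View pics/w5c.png

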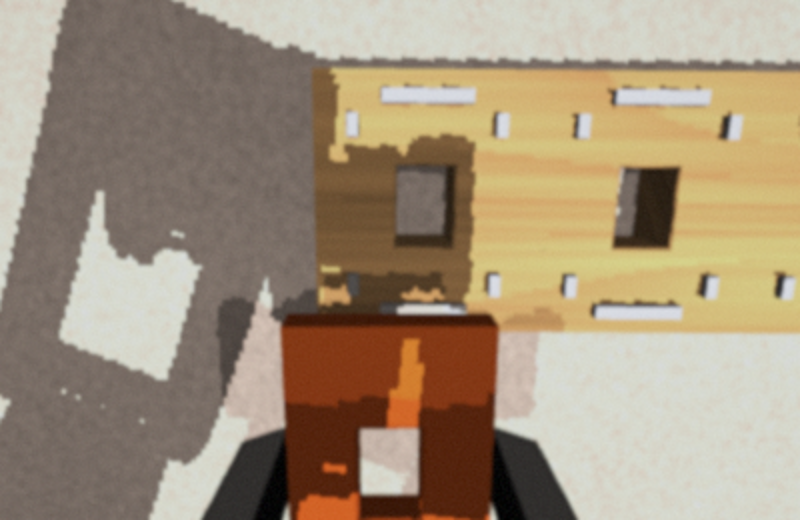

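The crop shows the spacer held square with its top front edge at crop row 325. The left-hand slot (nest3) has its rim at crop columns 397–453 and rows 165–247.

```bash
python3 - <<'E'
from h import *
np.set_printoptions(precision=4,suppress=True)
f=lambda u,v:(120+u/2,60+v/2)
def quad(z,*q): 
    p=px2w('wrist',[f(*a) for a in q],z); print(p[:,:2].tolist(), p.mean(0)); return p
a=quad(.05,(397,166),(454,166),(453,247),(394,247))
b=quad(.05,(624,168),(680,168),(672,247),(614,247))
d=(a-b).mean(0); print('yaw',np.arctan2(-d[0],d[1]),np.hypot(*d[:2]))
z=robot.get_obs()['tool_pos'][2]-.0086
e=px2w('wrist',[f(284,325),f(497,325),f(389,325)],z); print(e)
n=a.mean(0); go(n[0],n[1],.1,.09)
E
```

```text
[[0.45096839869041916, -0.05352078639074211], [0.4534262436196234, -0.07879648895861363], [0.41769017335907416, -0.08278835588460473], [0.4150653858866934, -0.055749031993196974]] [ 0.4343 -0.0677  0.05  ]
[[0.4599122889907155, -0.1543824413945016], [0.4623311160839458, -0.1792579271095535], [0.42743881986625154, -0.18321431919938475], [0.4248560978630463, -0.15660833395259105]] [ 0.4436 -0.1684  0.05  ]
yaw 0.0925991637742358 0.101085162699348
[[ 0.412  -0.0265  0.1975]
 [ 0.4173 -0.0807  0.1975]
 [ 0.4146 -0.0532  0.1975]]
t 13.3 at [ 0.3725 -0.0569  0.2061] yaw 0.0969 w 0.0554 -> units x 0.604 y 0.167 z 1.061 az 0.004
```

Request:
servo_tool([
  [0.3, 0.1, 0, 0, 0, 0.004, 30],
  [0.604, 0.167, 0.2, 0, 0, 0.004, 30],
  [0.604, 0.167, 0.6, 0, 0, 0.004, 30],
  [0.604, 0.167, 0.95, 0, 0, 0.004, 30],
  [0.604, 0.167, 0.95, 0, 0, 0.004, 30],
  [0.604, 0.167, 0.95, 0, 0, 0.004, 30],
])

```text
time: 13.8
tool_pos: [0.4324, -0.0674, 0.1094]
ee_rot: [-3.139, 0.006, 0.089]
wrist_force: [1.0, -0.2, -1.2]
width: 0.0558
finger_force: 30.0
```

```bash
python3 -c "
from h import *
go(.4343,-.0677,.0755,.09)"
```

```text
t 13.8 at [ 0.4324 -0.0674  0.1094] yaw 0.0893 w 0.0558 -> units x 0.018 y 0.005 z 0.339 az -0.000
```

Request:
servo_tool([
  [0.018, 0.005, 0.15, 0, 0, 0, 30],
  [0.018, 0.005, 0.25, 0, 0, 0, 30],
  [0.018, 0.005, 0.3, 0, 0, 0, 30],
  [0.018, 0.005, 0.34, 0, 0, 0, 30],
  [0.018, 0.005, 0.34, 0, 0, 0, 30],
])

```text
time: 14.22
tool_pos: [0.4364, -0.0685, 0.0782]
ee_rot: [3.141, -0.001, 0.088]
wrist_force: [-0.5, 0.0, -0.8]
width: 0.0556
finger_force: 30.0
```

Request:
servo_tool([
  [0, 0, 0.02, 0, 0, 0, 30],
  [0, 0, 0.03, 0, 0, 0, 30],
  [0, 0, 0.03, 0, 0, 0, 30],
])

```text
time: 14.47
tool_pos: [0.4362, -0.0684, 0.0747]
ee_rot: [3.141, -0.001, 0.088]
wrist_force: [-1.1, -0.9, -1.6]
width: 0.0552
finger_force: 30.0
```

Request:
servo_tool([
  [-0.01, 0, 0.01, 0, 0, 0, 30],
  [-0.01, 0, 0.01, 0, 0, 0, 64],
  [-0.01, 0, 0.01, 0, 0, 0, 64],
  [-0.01, 0, 0.01, 0, 0, 0, 64],
  [-0.01, 0, -0.3, 0, 0, 0, 64],
  [-0.01, 0, -0.6, 0, 0, 0, 64],
  [-0.01, 0, -0.9, 0, 0, 0, 64],
  [-0.01, 0, -0.9, 0, 0, 0, 64],
])

```text
time: 15.13
tool_pos: [0.4387, -0.0694, 0.1716]
ee_rot: [3.137, -0.012, 0.088]
wrist_force: [0.2, -0.0, 0.9]
width: 0.064
finger_force: 0.0
```

Request:
servo_tool([
  [0, 0, -0.45, 0, 0, 0, 60],
  [0, 0, -0.45, 0, 0, 0, 60],
  [0, 0, -0.45, 0, 0, 0, 60],
])

```text
time: 15.38
tool_pos: [0.4366, -0.0689, 0.2121]
ee_rot: [3.139, -0.006, 0.088]
wrist_force: [0.0, 0.8, -0.2]
width: 0.06
finger_force: 0.0
```

```bash
python3 - <<'E'
from h import *
im=snap('wrist','w6.png'); 
for s in spacers(im,z=.065): print(s)
go(.508,.295,.2,.1257+np.pi/2)
E
```

```text
(array([ 609. , -173.2]), array([269.1,  66.3]), np.float64(1.553), array([  292,     0,   331,    96, 12996], dtype=int32))
(array([435.6, -68.4]), array([86.4, 57.5]), np.float64(0.087), array([ 282,  185,   64,   91, 4932], dtype=int32))
t 15.4333 at [ 0.4358 -0.0686  0.2103] yaw 0.088 w 0.0599 -> units x 1.039 y -3.559 z 0.103 az -1.024
```

View pics/w6.png

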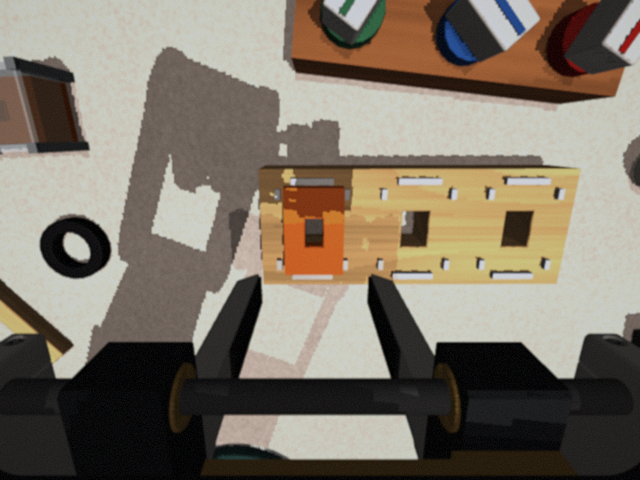

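The picture shows the orange spacer flat between nest3's lips, centred near (314,232). The other two nests are empty.

Request:
servo_tool([
  [0.2, -0.94, 0, 0, 0, 0, 60],
  [0.2, -0.94, 0, 0, 0, 0, 60],
  [0.2, -0.94, 0, 0, 0, 0, 60],
])

```text
time: 15.68
tool_pos: [0.4463, 0.0305, 0.2078]
ee_rot: [-3.139, 0.002, 0.091]
wrist_force: [-0.5, -0.1, -0.1]
width: 0.0602
finger_force: 0.0
```

Request:
servo_tool([
  [0.2, -0.94, 0, 0, 0, 0, 60],
  [0.2, -0.94, 0, 0, 0, 0, 60],
  [0.2, -0.94, 0, 0, 0, 0, 60],
])

```text
time: 15.93
tool_pos: [0.4578, 0.1266, 0.2075]
ee_rot: [-3.139, 0.002, 0.092]
wrist_force: [0.2, -0.5, -0.3]
width: 0.0599
finger_force: 0.0
```

Request:
servo_tool([
  [0.2, -0.94, 0, 0, 0, 0, 60],
  [0.2, -0.94, 0, 0, 0, 0, 60],
  [0.2, -0.94, 0, 0, 0, 0, 60],
])

```text
time: 16.18
tool_pos: [0.4693, 0.2221, 0.2072]
ee_rot: [-3.14, 0.003, 0.092]
wrist_force: [-0.2, -0.3, -0.5]
width: 0.0598
finger_force: 0.0
```

Request:
servo_tool([
  [0.2, -0.94, 0, 0, 0, 0, 60],
  [0.2, -0.94, 0, 0, 0, 0, 60],
  [0.2, -0.94, 0, 0, 0, 0, 60],
])

```text
time: 16.43
tool_pos: [0.481, 0.3171, 0.207]
ee_rot: [-3.141, 0.003, 0.092]
wrist_force: [0.0, -1.5, 0.0]
width: 0.0599
finger_force: 0.0
```

Request:
servo_tool([
  [0.2, -0.94, 0, 0, 0, -0.08, 60],
  [0.2, -0.94, 0, 0, 0, -0.16, 60],
  [0.2, -0.94, 0, 0, 0, -0.24, 60],
  [0.2, -0.94, 0, 0, 0, -0.32, 60],
  [0.2, -0.94, 0, 0, 0, -0.4, 60],
  [0.2, -0.94, 0, 0, 0, -0.48, 60],
  [0.2, -0.94, 0, 0, 0, -0.56, 60],
  [0.2, -0.94, 0, 0, 0, -0.64, 60],
  [0.2, -0.94, 0, 0, 0, -0.72, 60],
  [0.2, -0.94, 0, 0, 0, -0.8, 60],
  [0.2, -0.94, 0, 0, 0, -0.87, 60],
  [0.2, -0.94, 0, 0, 0, -0.93, 60],
])

```text
time: 17.43
tool_pos: [0.4934, 0.4074, 0.2078]
ee_rot: [-3.14, 0.002, 1.554]
wrist_force: [0.5, -0.2, 0.3]
width: 0.0596
finger_force: 0.0
```

Request:
servo_tool([
  [0, 0, 0, 0, 0, -0.094, 60],
  [0, 0, 0, 0, 0, -0.094, 60],
  [0, 0, 0, 0, 0, -0.094, 60],
])

```text
time: 17.68
tool_pos: [0.4934, 0.4077, 0.2082]
ee_rot: [-3.14, 0.001, 1.694]
wrist_force: [0.1, -0.0, 0.3]
width: 0.06
finger_force: 0.0
```

```bash
python3 - <<'E'
from h import *
go(.4945,.4088,.095,.1257+np.pi/2)
E
```

```text
t 17.6833 at [0.4934 0.4077 0.2082] yaw 1.6941 w 0.06 -> units x 0.010 y 0.012 z 1.132 az -0.002
```

Request:
servo_tool([
  [0.01, 0.012, 0.35, 0, 0, 0, 60],
  [0.01, 0.012, 0.7, 0, 0, 0, 60],
  [0.01, 0.012, 0.95, 0, 0, 0, 60],
  [0.01, 0.012, 0.95, 0, 0, 0, 60],
])

```text
time: 18.02
tool_pos: [0.4909, 0.4067, 0.1062]
ee_rot: [-3.129, 0.007, 1.694]
wrist_force: [-0.6, -0.9, -0.8]
width: 0.0599
finger_force: 0.0
```

Request:
servo_tool([
  [0, 0, 0.18, 0, 0, 0, 60],
  [0, 0, 0.18, 0, 0, 0, 0],
  [0, 0, 0.18, 0, 0, 0, 0],
  [0, 0, 0.18, 0, 0, 0, 0],
  [0, 0, 0.18, 0, 0, 0, 0],
  [0, 0, 0.18, 0, 0, 0, 0],
  [0, 0, 0.18, 0, 0, 0, 0],
  [0, 0, 0.18, 0, 0, 0, 0],
  [0, 0, 0.18, 0, 0, 0, 0],
  [0, 0, 0.18, 0, 0, 0, 0],
  [0, 0, 0.18, 0, 0, 0, 0],
  [0, 0, 0.18, 0, 0, 0, 0],
])

```text
time: 19.02
tool_pos: [0.4929, 0.4097, 0.0973]
ee_rot: [-3.139, 0.0, 1.697]
wrist_force: [-5.4, -0.6, 3.6]
width: 0.0159
finger_force: 30.0
```

Request:
servo_tool([
  [-0.15, 0, 0, 0, 0, 0, 0],
  [-0.3, 0, 0, 0, 0, 0, 0],
  [-0.45, 0, 0, 0, 0, 0, 0],
  [-0.6, 0, 0, 0, 0, 0, 0],
  [-0.75, 0, 0, 0, 0, 0, 0],
  [-0.9, 0, 0, 0, 0, 0, 0],
  [-0.9, 0, 0, 0, 0, 0, 0],
])

```text
time: 19.6
tool_pos: [0.5047, 0.3187, 0.0973]
ee_rot: [-3.139, 0.001, 1.695]
wrist_force: [-6.0, -2.9, 4.8]
width: 0.016
finger_force: 30.0
```

Request:
servo_tool([
  [-0.06, 0, 0, 0, 0, 0, 0],
  [-0.12, 0, 0, 0, 0, 0, 0],
  [-0.18, 0, 0, 0, 0, 0, 0],
  [-0.24, 0, 0, 0, 0, 0, 0],
  [-0.27, 0, 0, 0, 0, 0, 0],
  [-0.27, 0, 0, 0, 0, 0, 0],
  [-0.27, 0, 0, 0, 0, 0, 0],
])

```text
time: 20.18
tool_pos: [0.5074, 0.298, 0.0973]
ee_rot: [-3.14, -0.009, 1.698]
wrist_force: [-5.3, 8.7, 2.5]
width: 0.0158
finger_force: 30.0
```

Request:
servo_tool([
  [0.15, 0, 0, 0, 0, 0, 0],
  [0.3, 0, 0, 0, 0, 0, 0],
  [0.45, 0, 0, 0, 0, 0, 0],
  [0.6, 0, 0, 0, 0, 0, 0],
  [0.75, 0, 0, 0, 0, 0, 0],
  [0.9, 0, 0, 0, 0, 0, 0],
])

```text
time: 20.68
tool_pos: [0.4965, 0.3824, 0.0972]
ee_rot: [-3.139, 0.003, 1.696]
wrist_force: [-5.5, -5.3, 5.4]
width: 0.0157
finger_force: 30.0
```

Request:
servo_tool([
  [0.1, 0, 0, 0, 0, 0, 0],
  [0.2, 0, 0, 0, 0, 0, 0],
  [0.25, 0, 0, 0, 0, 0, 0],
  [0.29, 0, 0, 0, 0, 0, 0],
  [0.31, 0, 0, 0, 0, 0, 0],
  [0.31, 0, 0, 0, 0, 0, 0],
])

```text
time: 21.18
tool_pos: [0.4929, 0.4098, 0.0972]
ee_rot: [-3.138, 0.009, 1.696]
wrist_force: [-5.5, -11.3, 7.6]
width: 0.0159
finger_force: 30.0
```

Request:
servo_tool([
  [-0.03, 0, 0, 0, 0, 0, 40],
  [-0.03, 0, 0, 0, 0, 0, 40],
  [-0.03, 0, 0, 0, 0, 0, 50],
  [-0.03, 0, 0, 0, 0, 0, 70],
  [-0.03, 0, -0.4, 0, 0, 0, 70],
  [-0.03, 0, -0.8, 0, 0, 0, 70],
  [-0.03, 0, -0.8, 0, 0, 0, 70],
])

```text
time: 21.77
tool_pos: [0.4976, 0.4133, 0.1863]
ee_rot: [3.127, -0.008, 1.697]
wrist_force: [0.9, 0.2, 1.7]
width: 0.0589
finger_force: 0.0
```

Request:
servo_tool([
  [-0.95, 0, 0, 0, 0, 0, 70],
  [-0.95, 0, 0, 0, 0, 0, 70],
  [-0.95, 0, 0, 0, 0, 0, 70],
])

```text
time: 22.02
tool_pos: [0.5072, 0.3126, 0.1768]
ee_rot: [3.14, 0.003, 1.694]
wrist_force: [1.2, 1.1, -0.3]
width: 0.0703
finger_force: 0.0
```

Request:
servo_tool([
  [-0.95, 0, 0, 0, 0, 0, 70],
  [-0.95, 0, 0, 0, 0, 0, 70],
  [-0.95, 0, 0, 0, 0, 0, 70],
])

```text
time: 22.27
tool_pos: [0.5189, 0.2181, 0.1766]
ee_rot: [3.141, 0.002, 1.693]
wrist_force: [0.3, 0.0, -0.6]
width: 0.0702
finger_force: 0.0
```

Request:
servo_tool([
  [-0.95, 0.02, 0, 0, 0, -0.006, 70],
  [-0.95, 0.02, 0, 0, 0, -0.006, 70],
  [-0.95, 0.02, 0, 0, 0, -0.006, 70],
  [-0.95, 0.02, 0, 0, 0, -0.006, 70],
  [-0.95, 0.02, 0, 0, 0, -0.006, 70],
])

```text
time: 22.68
tool_pos: [0.5323, 0.1289, 0.1765]
ee_rot: [3.141, -0.001, 1.705]
wrist_force: [-0.7, 0.7, 0.5]
width: 0.0699
finger_force: 0.0
```

```bash
python3 - <<'E'
from h import *
im=snap('wrist','w7.png'); S=spacers(im)
for s in S: print(s)
c=S[0][0]/1000; go(c[0],c[1],.02,S[0][2])
E
```

```text
(array([530.8, 127.9]), array([55.7, 84.2]), np.float64(1.707), array([ 282,  183,   59,   85, 4342], dtype=int32))
(array([ 452.3, -130. ]), array([41.6, 41.1]), np.float64(0.135), array([200, 414,  35,  29, 825], dtype=int32))
(array([ 629.7, -122.2]), array([79.9, 71.7]), np.float64(0.004), array([ 329,  414,   76,   46, 1792], dtype=int32))
t 22.7333 at [0.5321 0.1296 0.1764] yaw 1.7065 w 0.0702 -> units x -0.015 y -0.015 z 1.564 az -0.000
```

Request:
servo_tool([
  [-0.015, -0.015, 0.4, 0, 0, 0, 70],
  [-0.015, -0.015, 0.8, 0, 0, 0, 70],
  [-0.015, -0.015, 0.8, 0, 0, 0, 70],
  [-0.015, -0.015, 0.8, 0, 0, 0, 70],
])

```text
time: 23.07
tool_pos: [0.5283, 0.1281, 0.0938]
ee_rot: [-3.135, -0.001, 1.708]
wrist_force: [0.3, 0.5, 1.7]
width: 0.0698
finger_force: 0.0
```

Request:
servo_tool([
  [0, 0, 0.35, 0, 0, 0, 70],
  [0, 0, 0.6, 0, 0, 0, 70],
  [0, 0, 0.75, 0, 0, 0, 70],
  [0, 0, 0.75, 0, 0, 0, 70],
  [0, 0, 0.75, 0, 0, 0, 30],
  [0, 0, 0.75, 0, 0, 0, 30],
  [0, 0, 0.75, 0, 0, 0, 30],
  [0, 0, 0.75, 0, 0, 0, 30],
  [0, 0, 0.75, 0, 0, 0, 30],
  [0, 0, 0.75, 0, 0, 0, 30],
])

```text
time: 23.9
tool_pos: [0.533, 0.1272, 0.0247]
ee_rot: [3.136, -0.001, 1.706]
wrist_force: [-0.4, 0.8, 6.4]
width: 0.0555
finger_force: 30.0
```

Request:
servo_tool([
  [0, 0, -0.3, 0, 0, 0, 30],
  [0, 0, -0.6, 0, 0, 0, 30],
  [0, 0, -0.95, 0, 0, 0, 30],
  [0, 0, -0.95, 0, 0, 0, 30],
])

```text
time: 24.23
tool_pos: [0.5356, 0.1271, 0.1254]
ee_rot: [3.126, 0.0, 1.706]
wrist_force: [1.4, 1.0, 0.9]
width: 0.0557
finger_force: 30.0
```

Request:
servo_tool([
  [-0.3, -0.14, -0.95, 0, 0, 0, 30],
  [-0.6, -0.28, -0.95, 0, 0, 0, 30],
  [-0.94, -0.42, -0.95, 0, 0, 0, 30],
  [-0.94, -0.42, -0.95, 0, 0, 0, 30],
])

```text
time: 24.57
tool_pos: [0.5023, 0.0254, 0.2149]
ee_rot: [3.136, 0.003, 1.705]
wrist_force: [0.3, 0.2, -1.2]
width: 0.0555
finger_force: 30.0
```

Request:
servo_tool([
  [-0.4, -0.2, 0, 0, 0, 0, 30],
  [-0.94, -0.42, 0, 0, 0, 0, 30],
  [-0.94, -0.42, 0, 0, 0, 0, 30],
])

```text
time: 24.82
tool_pos: [0.4716, -0.0747, 0.2117]
ee_rot: [3.141, 0.003, 1.703]
wrist_force: [0.2, 0.0, -1.6]
width: 0.0558
finger_force: 30.0
```

Request:
servo_tool([
  [-0.3, -0.14, 0, 0, 0, 0.07, 30],
  [-0.6, -0.28, 0, 0, 0, 0.15, 30],
  [-0.94, -0.42, 0, 0, 0, 0.23, 30],
  [-0.94, -0.42, 0, 0, 0, 0.31, 30],
  [-0.94, -0.42, 0, 0, 0, 0.39, 30],
  [-0.94, -0.42, 0, 0, 0, 0.47, 30],
  [-0.94, -0.42, 0, 0, 0, 0.55, 30],
  [-0.94, -0.42, 0, 0, 0, 0.63, 30],
  [-0.94, -0.42, 0, 0, 0, 0.7, 30],
  [-0.94, -0.42, 0, 0, 0, 0.77, 30],
  [-0.94, -0.42, 0, 0, 0, 0.84, 30],
  [-0.94, -0.42, 0, 0, 0, 0.91, 30],
])

```text
time: 25.82
tool_pos: [0.4437, -0.17, 0.2111]
ee_rot: [3.141, 0.0, 0.271]
wrist_force: [0.4, 0.6, -0.6]
width: 0.0557
finger_force: 30.0
```

Request:
servo_tool([
  [0, 0, 0, 0, 0, 0.06, 30],
  [0, 0, 0, 0, 0, 0.12, 30],
  [0, 0, 0, 0, 0, 0.12, 30],
  [0, 0, 0, 0, 0, 0.12, 30],
])

```text
time: 26.15
tool_pos: [0.4438, -0.1699, 0.2112]
ee_rot: [3.142, 0.0, 0.09]
wrist_force: [0.1, -0.0, -1.4]
width: 0.0553
finger_force: 30.0
```

```bash
python3 - <<'E'
from h import *
go(.4447,-.168,.0755,.088)
im=snap('wrist')
for s in spacers(im,z=robot.get_obs()['tool_pos'][2]-.007): print(s)
go(.4447,-.168,.0755,.088)
E
```

```text
t 26.15 at [ 0.4438 -0.1699  0.2112] yaw 0.0903 w 0.0553 -> units x 0.011 y -0.018 z 1.357 az 0.001
(array([ 572.3, -168.5]), array([148.5,  34.1]), np.float64(1.551), array([  165,     0,   348,    93, 14053], dtype=int32))
(array([ 477.6, -112. ]), array([47.3, 32.8]), np.float64(0.09), array([ 170,  183,   71,   91, 5127], dtype=int32))
(array([ 448. , -169.5]), array([85.5, 55.7]), np.float64(0.089), array([  259,   214,   110,   147, 13553], dtype=int32))
t 26.2 at [ 0.4438 -0.1699  0.2112] yaw 0.0901 w 0.0557 -> units x 0.011 y -0.018 z 1.357 az 0.001
```

Request:
servo_tool([
  [0.011, -0.018, 0.3, 0, 0, 0, 30],
  [0.011, -0.018, 0.6, 0, 0, 0, 30],
  [0.011, -0.018, 0.9, 0, 0, 0, 30],
  [0.011, -0.018, 1.0, 0, 0, 0, 30],
  [0.011, -0.018, 1.0, 0, 0, 0, 30],
])

```text
time: 26.62
tool_pos: [0.4426, -0.1669, 0.1081]
ee_rot: [-3.138, 0.006, 0.089]
wrist_force: [-0.4, 0.3, -1.4]
width: 0.0558
finger_force: 30.0
```

Request:
servo_tool([
  [0, 0, 0.12, 0, 0, 0, 30],
  [0, 0, 0.22, 0, 0, 0, 30],
  [0, 0, 0.29, 0, 0, 0, 30],
  [0, 0, 0.34, 0, 0, 0, 30],
  [0, 0, 0.37, 0, 0, 0, 30],
  [0, 0, 0.37, 0, 0, 0, 30],
])

```text
time: 27.12
tool_pos: [0.4451, -0.1682, 0.0749]
ee_rot: [3.141, -0.001, 0.088]
wrist_force: [0.2, 0.1, -1.5]
width: 0.0554
finger_force: 30.0
```

Request:
servo_tool([
  [0, 0, 0, 0, 0, 0, 64],
  [0, 0, 0, 0, 0, 0, 64],
  [0, 0, 0, 0, 0, 0, 64],
  [0, 0, -0.3, 0, 0, 0, 64],
  [0, 0, -0.6, 0, 0, 0, 64],
  [0, 0, -0.95, 0, 0, 0, 64],
  [0, 0, -0.95, 0, 0, 0, 64],
])

```text
time: 27.7
tool_pos: [0.4485, -0.1699, 0.1777]
ee_rot: [3.134, -0.012, 0.088]
wrist_force: [1.0, 0.0, 1.1]
width: 0.064
finger_force: 0.0
```

Request:
servo_tool([
  [0, 0, -0.4, 0, 0, 0, 60],
  [0, 0, -0.4, 0, 0, 0, 60],
  [0, 0, -0.4, 0, 0, 0, 60],
])

```text
time: 27.95
tool_pos: [0.4462, -0.1687, 0.212]
ee_rot: [3.138, -0.005, 0.088]
wrist_force: [0.0, -0.1, -0.2]
width: 0.0598
finger_force: 0.0
```

```bash
python3 - <<'E'
from h import *
im=snap('wrist','w8.png')
for s in spacers(im,z=.065): print(s)
go(.4945,.4088,.21,.1257+np.pi/2)
E
```

```text
(array([ 608.9, -172.9]), array([268.6,  66.2]), np.float64(1.553), array([  167,     0,   344,    97, 14439], dtype=int32))
(array([ 446. , -167.7]), array([86.2, 57. ]), np.float64(0.088), array([ 281,  184,   64,   91, 4944], dtype=int32))
(array([435.6, -70.4]), array([86.4, 59.7]), np.float64(0.088), array([ 171,  186,   71,   91, 5058], dtype=int32))
t 28.0 at [ 0.4454 -0.1683  0.2103] yaw 0.088 w 0.0599 -> units x 0.997 y -5.706 z 0.003 az -1.024
```

Both spacers lie in their nests. Third spacer next.

Request:
servo_tool([
  [0.167, -0.95, 0, 0, 0, 0, 60],
  [0.167, -0.95, 0, 0, 0, 0, 60],
  [0.167, -0.95, 0, 0, 0, 0, 60],
])

```text
time: 28.25
tool_pos: [0.4526, -0.0682, 0.2079]
ee_rot: [-3.138, 0.002, 0.091]
wrist_force: [-0.7, -0.5, -0.0]
width: 0.06
finger_force: 0.0
```

Request:
servo_tool([
  [0.167, -0.95, 0, 0, 0, 0, 60],
  [0.167, -0.95, 0, 0, 0, 0, 60],
  [0.167, -0.95, 0, 0, 0, 0, 60],
])

```text
time: 28.5
tool_pos: [0.4607, 0.0285, 0.2079]
ee_rot: [-3.139, 0.002, 0.092]
wrist_force: [-1.2, -0.6, 0.1]
width: 0.0599
finger_force: 0.0
```

Request:
servo_tool([
  [0.167, -0.95, 0, 0, 0, 0, 60],
  [0.167, -0.95, 0, 0, 0, 0, 60],
  [0.167, -0.95, 0, 0, 0, 0, 60],
])

```text
time: 28.75
tool_pos: [0.4689, 0.1247, 0.2077]
ee_rot: [-3.139, 0.002, 0.092]
wrist_force: [-0.1, 0.1, -0.3]
width: 0.0598
finger_force: 0.0
```

Request:
servo_tool([
  [0.167, -0.95, 0, 0, 0, 0, 60],
  [0.167, -0.95, 0, 0, 0, 0, 60],
  [0.167, -0.95, 0, 0, 0, 0, 60],
])

```text
time: 29.0
tool_pos: [0.477, 0.2208, 0.2074]
ee_rot: [-3.14, 0.003, 0.092]
wrist_force: [-0.3, -0.9, -0.3]
width: 0.0601
finger_force: 0.0
```

Request:
servo_tool([
  [0.167, -0.95, 0, 0, 0, 0, 60],
  [0.167, -0.95, 0, 0, 0, 0, 60],
  [0.167, -0.95, 0, 0, 0, 0, 60],
])

```text
time: 29.25
tool_pos: [0.4854, 0.3165, 0.2072]
ee_rot: [-3.141, 0.003, 0.092]
wrist_force: [-0.3, -0.7, -0.0]
width: 0.06
finger_force: 0.0
```

Request:
servo_tool([
  [0.167, -0.95, 0, 0, 0, -0.08, 60],
  [0.167, -0.95, 0, 0, 0, -0.16, 60],
  [0.167, -0.95, 0, 0, 0, -0.24, 60],
  [0.167, -0.95, 0, 0, 0, -0.32, 60],
  [0.167, -0.95, 0, 0, 0, -0.4, 60],
  [0.167, -0.95, 0, 0, 0, -0.48, 60],
  [0.167, -0.95, 0, 0, 0, -0.56, 60],
  [0.167, -0.95, 0, 0, 0, -0.64, 60],
  [0.167, -0.95, 0, 0, 0, -0.72, 60],
  [0.167, -0.95, 0, 0, 0, -0.8, 60],
  [0.167, -0.95, 0, 0, 0, -0.87, 60],
  [0.167, -0.95, 0, 0, 0, -0.93, 60],
])

```text
time: 30.25
tool_pos: [0.4946, 0.4074, 0.2079]
ee_rot: [-3.14, 0.002, 1.554]
wrist_force: [-0.1, -0.7, 0.5]
width: 0.0598
finger_force: 0.0
```

Request:
servo_tool([
  [0, 0, 0, 0, 0, -0.094, 60],
  [0, 0, 0, 0, 0, -0.094, 60],
  [0, 0, 0, 0, 0, -0.094, 60],
])

```text
time: 30.5
tool_pos: [0.4946, 0.4078, 0.2083]
ee_rot: [-3.14, 0.001, 1.694]
wrist_force: [0.2, -0.3, 0.1]
width: 0.0601
finger_force: 0.0
```

```bash
python3 - <<'E'
from h import *
go(.4945,.4088,.095,.1257+np.pi/2)
E
```

```text
t 30.5 at [0.4946 0.4078 0.2083] yaw 1.6941 w 0.0601 -> units x 0.010 y 0.001 z 1.133 az -0.002
```

Request:
servo_tool([
  [0.01, 0, 0.35, 0, 0, 0, 60],
  [0.01, 0, 0.7, 0, 0, 0, 60],
  [0.01, 0, 0.95, 0, 0, 0, 60],
  [0.01, 0, 0.95, 0, 0, 0, 60],
])

```text
time: 30.83
tool_pos: [0.4908, 0.4066, 0.1062]
ee_rot: [-3.129, 0.007, 1.694]
wrist_force: [-0.3, -0.7, -0.7]
width: 0.0601
finger_force: 0.0
```

Request:
servo_tool([
  [0, 0, 0.18, 0, 0, 0, 60],
  [0, 0, 0.18, 0, 0, 0, 0],
  [0, 0, 0.18, 0, 0, 0, 0],
  [0, 0, 0.18, 0, 0, 0, 0],
  [0, 0, 0.18, 0, 0, 0, 0],
  [0, 0, 0.18, 0, 0, 0, 0],
  [0, 0, 0.18, 0, 0, 0, 0],
  [0, 0, 0.18, 0, 0, 0, 0],
  [0, 0, 0.18, 0, 0, 0, 0],
  [0, 0, 0.18, 0, 0, 0, 0],
  [0, 0, 0.18, 0, 0, 0, 0],
  [0, 0, 0.18, 0, 0, 0, 0],
])

```text
time: 31.83
tool_pos: [0.4929, 0.4096, 0.0973]
ee_rot: [-3.139, 0.0, 1.697]
wrist_force: [-3.9, -1.7, 3.6]
width: 0.0161
finger_force: 30.0
```

Request:
servo_tool([
  [-0.15, 0, 0, 0, 0, 0, 0],
  [-0.3, 0, 0, 0, 0, 0, 0],
  [-0.45, 0, 0, 0, 0, 0, 0],
  [-0.6, 0, 0, 0, 0, 0, 0],
  [-0.75, 0, 0, 0, 0, 0, 0],
  [-0.9, 0, 0, 0, 0, 0, 0],
  [-0.9, 0, 0, 0, 0, 0, 0],
])

```text
time: 32.42
tool_pos: [0.5048, 0.3185, 0.0973]
ee_rot: [-3.139, 0.001, 1.695]
wrist_force: [-5.4, -2.4, 4.8]
width: 0.0157
finger_force: 30.0
```

Request:
servo_tool([
  [-0.06, 0, 0, 0, 0, 0, 0],
  [-0.12, 0, 0, 0, 0, 0, 0],
  [-0.18, 0, 0, 0, 0, 0, 0],
  [-0.24, 0, 0, 0, 0, 0, 0],
  [-0.27, 0, 0, 0, 0, 0, 0],
  [-0.27, 0, 0, 0, 0, 0, 0],
  [-0.27, 0, 0, 0, 0, 0, 0],
])

```text
time: 33.0
tool_pos: [0.5075, 0.2979, 0.0973]
ee_rot: [-3.141, -0.009, 1.698]
wrist_force: [-5.2, 9.2, 2.9]
width: 0.016
finger_force: 30.0
```

Request:
servo_tool([
  [0.15, 0, 0, 0, 0, 0, 0],
  [0.3, 0, 0, 0, 0, 0, 0],
  [0.45, 0, 0, 0, 0, 0, 0],
  [0.6, 0, 0, 0, 0, 0, 0],
  [0.75, 0, 0, 0, 0, 0, 0],
  [0.9, 0, 0, 0, 0, 0, 0],
])

```text
time: 33.5
tool_pos: [0.4964, 0.3825, 0.0972]
ee_rot: [-3.139, 0.002, 1.697]
wrist_force: [-5.3, -3.4, 5.2]
width: 0.0158
finger_force: 30.0
```

Request:
servo_tool([
  [0.1, 0, 0, 0, 0, 0, 0],
  [0.2, 0, 0, 0, 0, 0, 0],
  [0.25, 0, 0, 0, 0, 0, 0],
  [0.29, 0, 0, 0, 0, 0, 0],
  [0.31, 0, 0, 0, 0, 0, 0],
  [0.31, 0, 0, 0, 0, 0, 0],
])

```text
time: 34.0
tool_pos: [0.4929, 0.4097, 0.0972]
ee_rot: [-3.138, 0.009, 1.696]
wrist_force: [-5.5, -11.1, 7.8]
width: 0.0158
finger_force: 30.0
```

Request:
servo_tool([
  [-0.03, 0, 0, 0, 0, 0, 40],
  [-0.03, 0, 0, 0, 0, 0, 40],
  [-0.03, 0, 0, 0, 0, 0, 50],
  [-0.03, 0, 0, 0, 0, 0, 70],
  [-0.03, 0, -0.4, 0, 0, 0, 70],
  [-0.03, 0, -0.8, 0, 0, 0, 70],
  [-0.03, 0, -0.8, 0, 0, 0, 70],
])

```text
time: 34.58
tool_pos: [0.4976, 0.4132, 0.1863]
ee_rot: [3.127, -0.008, 1.697]
wrist_force: [0.0, -1.1, 2.1]
width: 0.0591
finger_force: 0.0
```

Request:
servo_tool([
  [-0.95, 0, 0, 0, 0, 0, 70],
  [-0.95, 0, 0, 0, 0, 0, 70],
  [-0.95, 0, 0, 0, 0, 0, 70],
])

```text
time: 34.83
tool_pos: [0.5072, 0.3125, 0.1768]
ee_rot: [3.14, 0.003, 1.694]
wrist_force: [0.2, 1.0, 0.3]
width: 0.0697
finger_force: 0.0
```

Request:
servo_tool([
  [-0.95, 0, 0, 0, 0, 0, 70],
  [-0.95, 0, 0, 0, 0, 0, 70],
  [-0.95, 0, 0, 0, 0, 0, 70],
])

```text
time: 35.08
tool_pos: [0.5189, 0.218, 0.1765]
ee_rot: [3.141, 0.002, 1.693]
wrist_force: [-0.4, 0.6, -0.1]
width: 0.0699
finger_force: 0.0
```

Request:
servo_tool([
  [-0.95, 0.01, 0, 0, 0, -0.006, 70],
  [-0.95, 0.01, 0, 0, 0, -0.006, 70],
  [-0.95, 0.01, 0, 0, 0, -0.006, 70],
  [-0.95, 0.01, 0, 0, 0, -0.006, 70],
  [-0.95, 0.01, 0, 0, 0, -0.006, 70],
])

```text
time: 35.5
tool_pos: [0.5312, 0.1286, 0.1765]
ee_rot: [3.141, -0.001, 1.705]
wrist_force: [-0.1, -0.5, 0.5]
width: 0.0701
finger_force: 0.0
```

```bash
python3 - <<'E'
from h import *
im=snap('wrist','w9.png'); S=spacers(im)
for s in S: print(s)
c=S[0][0]/1000; go(c[0],c[1],.02,S[0][2])
E
```

```text
(array([531.2, 127.8]), array([55.6, 84.7]), np.float64(1.696), array([ 284,  183,   59,   85, 4330], dtype=int32))
(array([ 451.9, -130.1]), array([42.6, 41.1]), np.float64(0.135), array([200, 414,  36,  29, 853], dtype=int32))
(array([ 629.9, -122.3]), array([72.1, 79.5]), np.float64(3.141), array([ 330,  414,   76,   46, 1787], dtype=int32))
t 35.55 at [0.5311 0.1293 0.1764] yaw 1.7065 w 0.0698 -> units x -0.016 y -0.001 z 1.564 az 0.007
```

Request:
servo_tool([
  [-0.016, 0, 0.4, 0, 0, 0, 70],
  [-0.016, 0, 0.8, 0, 0, 0, 70],
  [-0.016, 0, 0.8, 0, 0, 0, 70],
  [-0.016, 0, 0.8, 0, 0, 0, 70],
])

```text
time: 35.88
tool_pos: [0.5287, 0.1279, 0.0938]
ee_rot: [-3.135, -0.001, 1.708]
wrist_force: [-0.6, 0.6, 0.4]
width: 0.07
finger_force: 0.0
```

Request:
servo_tool([
  [0, 0, 0.35, 0, 0, 0, 70],
  [0, 0, 0.6, 0, 0, 0, 70],
  [0, 0, 0.75, 0, 0, 0, 70],
  [0, 0, 0.75, 0, 0, 0, 70],
  [0, 0, 0.75, 0, 0, 0, 30],
  [0, 0, 0.75, 0, 0, 0, 30],
  [0, 0, 0.75, 0, 0, 0, 30],
  [0, 0, 0.75, 0, 0, 0, 30],
  [0, 0, 0.75, 0, 0, 0, 30],
  [0, 0, 0.75, 0, 0, 0, 30],
])

```text
time: 36.72
tool_pos: [0.5334, 0.1271, 0.0247]
ee_rot: [3.136, -0.001, 1.706]
wrist_force: [-0.1, 1.4, 6.1]
width: 0.0556
finger_force: 30.0
```

Request:
servo_tool([
  [0, 0, -0.3, 0, 0, 0, 30],
  [0, 0, -0.6, 0, 0, 0, 30],
  [0, 0, -0.95, 0, 0, 0, 30],
  [0, 0, -0.95, 0, 0, 0, 30],
])

```text
time: 37.05
tool_pos: [0.5361, 0.127, 0.1255]
ee_rot: [3.126, 0.0, 1.706]
wrist_force: [1.3, -0.1, -0.3]
width: 0.0554
finger_force: 30.0
```

Request:
servo_tool([
  [-0.3, -0.1, -0.95, 0, 0, 0, 30],
  [-0.6, -0.2, -0.95, 0, 0, 0, 30],
  [-0.95, -0.33, -0.95, 0, 0, 0, 30],
  [-0.95, -0.33, -0.95, 0, 0, 0, 30],
])

```text
time: 37.38
tool_pos: [0.5121, 0.0252, 0.2152]
ee_rot: [3.136, 0.003, 1.705]
wrist_force: [0.4, 0.1, -0.9]
width: 0.0557
finger_force: 30.0
```

Request:
servo_tool([
  [-0.4, -0.14, 0, 0, 0, 0, 30],
  [-0.95, -0.33, 0, 0, 0, 0, 30],
  [-0.95, -0.33, 0, 0, 0, 0, 30],
])

```text
time: 37.63
tool_pos: [0.4904, -0.0748, 0.2116]
ee_rot: [3.142, 0.003, 1.702]
wrist_force: [0.1, 0.2, -0.8]
width: 0.0555
finger_force: 30.0
```

Request:
servo_tool([
  [-0.4, -0.14, 0, 0, 0, 0, 30],
  [-0.95, -0.33, 0, 0, 0, 0, 30],
  [-0.95, -0.33, 0, 0, 0, 0, 30],
])

```text
time: 37.88
tool_pos: [0.4702, -0.1736, 0.2111]
ee_rot: [-3.141, 0.003, 1.702]
wrist_force: [1.1, -0.2, -1.7]
width: 0.0552
finger_force: 30.0
```

Request:
servo_tool([
  [-0.3, -0.1, 0, 0, 0, 0.07, 30],
  [-0.6, -0.2, 0, 0, 0, 0.15, 30],
  [-0.95, -0.33, 0, 0, 0, 0.23, 30],
  [-0.95, -0.33, 0, 0, 0, 0.31, 30],
  [-0.95, -0.33, 0, 0, 0, 0.39, 30],
  [-0.95, -0.33, 0, 0, 0, 0.47, 30],
  [-0.95, -0.33, 0, 0, 0, 0.55, 30],
  [-0.95, -0.33, 0, 0, 0, 0.63, 30],
  [-0.95, -0.33, 0, 0, 0, 0.7, 30],
  [-0.95, -0.33, 0, 0, 0, 0.77, 30],
  [-0.95, -0.33, 0, 0, 0, 0.84, 30],
  [-0.95, -0.33, 0, 0, 0, 0.91, 30],
])

```text
time: 38.88
tool_pos: [0.4515, -0.268, 0.2111]
ee_rot: [3.142, 0.0, 0.271]
wrist_force: [-0.8, 0.3, -1.9]
width: 0.0557
finger_force: 30.0
```

Request:
servo_tool([
  [0, 0, 0, 0, 0, 0.06, 30],
  [0, 0, 0, 0, 0, 0.12, 30],
  [0, 0, 0, 0, 0, 0.12, 30],
  [0, 0, 0, 0, 0, 0.12, 30],
])

```text
time: 39.22
tool_pos: [0.4515, -0.268, 0.2112]
ee_rot: [-3.142, 0.0, 0.09]
wrist_force: [0.5, 1.2, -0.7]
width: 0.055
finger_force: 30.0
```

```bash
python3 - <<'E'
from h import *
im=snap('wrist')
for s in spacers(im,z=robot.get_obs()['tool_pos'][2]-.007): print(s)
go(.4536,-.2677,.0755,.088)
E
```

```text
(array([ 569.1, -213.2]), array([ 35.8, 151.1]), np.float64(1.662), array([   40,     0,   349,    92, 14250], dtype=int32))
(array([ 481.6, -157.4]), array([47.2, 35.6]), np.float64(0.09), array([  60,  181,   82,   91, 5596], dtype=int32))
(array([ 487. , -210.8]), array([47.1, 33. ]), np.float64(0.09), array([ 171,  180,   72,   91, 5148], dtype=int32))
(array([ 456. , -267.4]), array([86. , 55.6]), np.float64(0.089), array([  259,   213,   109,   148, 13584], dtype=int32))
t 39.2667 at [ 0.4515 -0.2679  0.2112] yaw 0.0902 w 0.0556 -> units x 0.021 y -0.000 z 1.357 az 0.001
```

Request:
servo_tool([
  [0.021, 0, 0.3, 0, 0, 0, 30],
  [0.021, 0, 0.6, 0, 0, 0, 30],
  [0.021, 0, 0.9, 0, 0, 0, 30],
  [0.021, 0, 1.0, 0, 0, 0, 30],
  [0.021, 0, 1.0, 0, 0, 0, 30],
])

```text
time: 39.68
tool_pos: [0.4517, -0.2663, 0.1078]
ee_rot: [-3.137, 0.006, 0.089]
wrist_force: [-0.1, 0.9, -1.4]
width: 0.0554
finger_force: 30.0
```

Request:
servo_tool([
  [0, 0, 0.12, 0, 0, 0, 30],
  [0, 0, 0.22, 0, 0, 0, 30],
  [0, 0, 0.29, 0, 0, 0, 30],
  [0, 0, 0.34, 0, 0, 0, 30],
  [0, 0, 0.37, 0, 0, 0, 30],
  [0, 0, 0.37, 0, 0, 0, 30],
])

```text
time: 40.18
tool_pos: [0.4539, -0.268, 0.0753]
ee_rot: [3.141, -0.0, 0.088]
wrist_force: [-0.6, 0.4, 1.3]
width: 0.0555
finger_force: 30.0
```

Request:
servo_tool([
  [0, 0, 0, 0, 0, 0, 64],
  [0, 0, 0, 0, 0, 0, 64],
  [0, 0, 0, 0, 0, 0, 64],
  [0, 0, -0.3, 0, 0, 0, 64],
  [0, 0, -0.6, 0, 0, 0, 64],
  [0, 0, -0.95, 0, 0, 0, 64],
  [0, 0, -0.95, 0, 0, 0, 64],
])

```text
time: 40.77
tool_pos: [0.4571, -0.2702, 0.1778]
ee_rot: [3.132, -0.011, 0.088]
wrist_force: [0.9, 0.7, 1.4]
width: 0.0636
finger_force: 0.0
```

Request:
servo_tool([
  [0, 0, -0.5, 0, 0, 0, 45],
  [0, 0, -0.5, 0, 0, 0, 45],
  [0, 0, -0.5, 0, 0, 0, 45],
  [0, 0, -0.5, 0, 0, 0, 45],
  [0, 0, -0.5, 0, 0, 0, 45],
])

```text
time: 41.18
tool_pos: [0.4534, -0.2676, 0.2178]
ee_rot: [-3.14, 0.001, 0.088]
wrist_force: [0.3, 0.5, -0.4]
width: 0.0452
finger_force: 0.0
```

```bash
python3 - <<'E'
from h import *
im=snap('wrist','w10.png')
for s in spacers(im,z=.065): print(s)
# slot centres
hsv=cv2.cvtColor(im,cv2.COLOR_RGB2HSV)
print(w2px('wrist',[[.4536,-.2677,.065],[.4447,-.168,.065],[.436,-.0685,.065]]))
go(.6098,-.264,.286,-.403)
E
```

```text
(array([ 609.6, -172.7]), array([270.2,  66.3]), np.float64(1.557), array([   46,     0,   341,    95, 14069], dtype=int32))
(array([ 446.7, -169.8]), array([85.8, 60.3]), np.float64(0.088), array([ 174,  181,   71,   89, 4931], dtype=int32))
(array([ 455.8, -267.8]), array([86.6, 57.6]), np.float64(0.088), array([ 284,  180,   63,   90, 4804], dtype=int32))
(array([436.2, -72.4]), array([86.1, 64.2]), np.float64(0.092), array([  66,  183,   78,   89, 5236], dtype=int32))
[[314.40222653 228.41544523]
 [208.53599047 228.50995578]
 [102.9000685  228.41892255]]
t 41.2333 at [ 0.4532 -0.2674  0.2175] yaw 0.088 w 0.045 -> units x 1.563 y 0.103 z -0.685 az 0.313
```

View pics/w10.png

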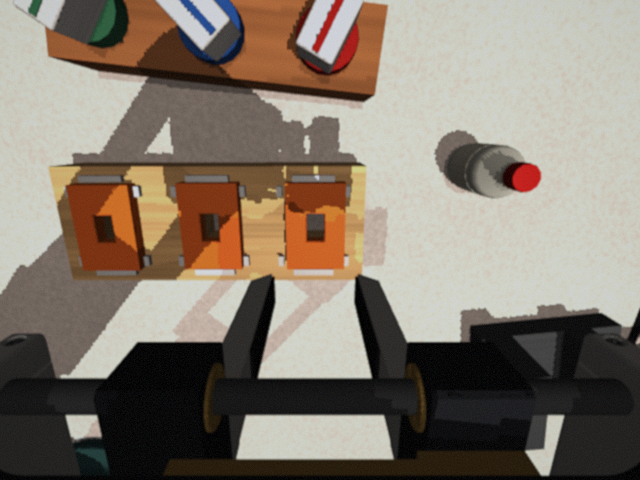

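The picture shows all three spacers seated in their nests, at about (105,228), (210,226) and (316,226). The three heads are still in the rack above.

Request:
servo_tool([
  [0.3, 0.05, -0.68, 0, 0, 0, 45],
  [0.78, 0.05, -0.68, 0, 0, 0, 45],
  [0.78, 0.05, -0.68, 0, 0, 0, 45],
  [0.78, 0.05, -0.68, 0, 0, 0, 45],
])

```text
time: 41.57
tool_pos: [0.5354, -0.2656, 0.2873]
ee_rot: [3.141, -0.002, 0.091]
wrist_force: [-1.0, 0.7, 0.2]
width: 0.0448
finger_force: 0.0
```

Request:
servo_tool([
  [0.78, 0.05, 0, 0, 0, 0.08, 45],
  [0.78, 0.05, 0, 0, 0, 0.16, 45],
  [0.78, 0.05, 0, 0, 0, 0.24, 45],
  [0.78, 0.05, 0, 0, 0, 0.313, 45],
  [0.78, 0.05, 0, 0, 0, 0.313, 45],
  [0.78, 0.05, 0, 0, 0, 0.313, 45],
])

```text
time: 42.07
tool_pos: [0.6094, -0.264, 0.2856]
ee_rot: [-3.142, 0.003, -0.401]
wrist_force: [0.1, 0.6, -0.4]
width: 0.0448
finger_force: 0.0
```

```bash
python3 - <<'E'
from h import *
im=snap('wrist','w11.png'); 
for a in hubs(im)['head1']: print(a)
go(.6098,-.264,.286,-.403)
E
```

```text
(array([ 752.6, -245.1]), array([ 58.8, 122.6]), np.float64(-1.058), 867, array([233.,  80.], dtype=float32))
(array([ 751.6, -118.3]), array([42.3,  4.8]), np.float64(1.493), 190, array([105., 147.], dtype=float32))
(array([ 613.1, -283.7]), array([ 8.2, 34.4]), np.float64(-0.361), 203, array([331., 216.], dtype=float32))
(array([ 623. , -269.4]), array([3.8, 9.8]), np.float64(-0.401), 48, array([314., 212.], dtype=float32))
(array([ 529.5, -421.3]), array([21.1, 20.5]), np.float64(0.723), 363, array([494., 239.], dtype=float32))
(array([ 597.7, -258.7]), array([ 3.9, 13.3]), np.float64(-0.4), 55, array([314., 240.], dtype=float32))
t 42.1167 at [ 0.6093 -0.2641  0.2864] yaw -0.4012 w 0.0448 -> units x 0.004 y -0.003 z 0.004 az 0.001
```

View pics/w11.png

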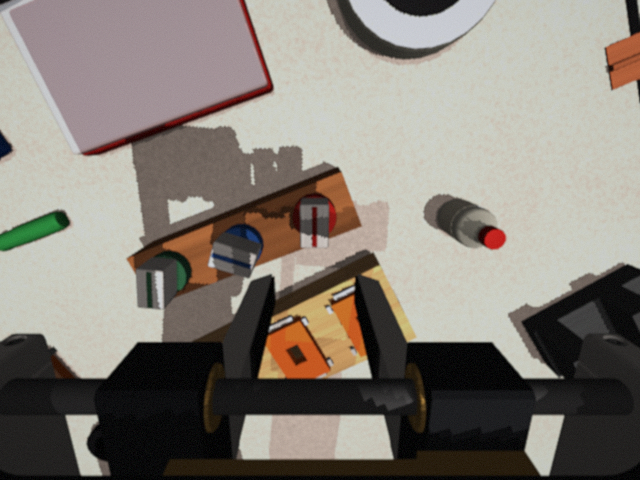

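The view shows the red hub square to the jaws, its stripe vertical at column 314 (partly in shadow). The combined stripe centre is (0.6095, -0.2637), right under the TCP.

Request:
servo_tool([
  [0.003, -0.003, 0.4, 0, 0, 0, 45],
  [0.003, -0.003, 0.8, 0, 0, 0, 45],
  [0.003, -0.003, 0.95, 0, 0, 0, 45],
  [0.003, -0.003, 0.95, 0, 0, 0, 45],
])

```text
time: 42.45
tool_pos: [0.607, -0.2626, 0.1859]
ee_rot: [-3.141, 0.012, -0.402]
wrist_force: [-0.0, 0.0, 0.0]
width: 0.0446
finger_force: 0.0
```

Request:
servo_tool([
  [0, 0, 0.3, 0, 0, 0, 45],
  [0, 0, 0.6, 0, 0, 0, 45],
  [0, 0, 0.82, 0, 0, 0, 45],
  [0, 0, 0.82, 0, 0, 0, 45],
  [0, 0, 0.82, 0, 0, 0, 45],
  [0, 0, 0.82, 0, 0, 0, 10],
  [0, 0, 0.82, 0, 0, 0, 10],
  [0, 0, 0.82, 0, 0, 0, 10],
  [0, 0, 0.82, 0, 0, 0, 10],
  [0, 0, 0.82, 0, 0, 0, 10],
  [0, 0, 0.82, 0, 0, 0, 10],
  [0, 0, 0.82, 0, 0, 0, 10],
])

```text
time: 43.45
tool_pos: [0.6117, -0.2646, 0.1136]
ee_rot: [3.141, -0.005, -0.404]
wrist_force: [0.3, -0.6, 6.3]
width: 0.0279
finger_force: 30.0
```

Request:
servo_tool([
  [0, 0, -0.2, 0, 0, 0, 10],
  [0, 0, -0.5, 0, 0, 0, 10],
  [0, 0, -0.8, 0, 0, 0, 10],
  [0, 0, -1, 0, 0, 0, 10],
  [0, 0, -1, 0, 0, 0, 10],
])

```text
time: 43.87
tool_pos: [0.6124, -0.2648, 0.2167]
ee_rot: [3.141, -0.01, -0.403]
wrist_force: [0.6, -0.4, -1.3]
width: 0.028
finger_force: 30.0
```

Request:
servo_tool([
  [0, 0, -0.35, 0, 0, -0.08, 10],
  [0, 0, -0.35, 0, 0, -0.16, 10],
  [0, 0, -0.35, 0, 0, -0.24, 10],
  [0, 0, -0.35, 0, 0, -0.312, 10],
  [0, 0, -0.35, 0, 0, -0.312, 10],
  [0, 0, -0.35, 0, 0, -0.312, 10],
])

```text
time: 44.37
tool_pos: [0.6098, -0.2636, 0.243]
ee_rot: [-3.14, 0.003, 0.084]
wrist_force: [-0.7, -0.4, -3.3]
width: 0.0278
finger_force: 30.0
```

```bash
python3 - <<'E'
from h import *
go(.4546,-.2678,.235,.088)
E
```

```text
t 44.3667 at [ 0.6098 -0.2636  0.243 ] yaw 0.0836 w 0.0278 -> units x -1.550 y -0.087 z 0.080 az -0.003
```

```bash
cat >> h.py <<'E'
HUE={'head1':(-8,8),'head2':(100,130),'head3':(45,85)}
def held(im,n,dz=.0124):
    """stripe of the held head in the tool frame, mm"""
    T=T_world_tool(); hsv=cv2.cvtColor(im,cv2.COLOR_RGB2HSV).astype(int); h=np.where(hsv[...,0]>170,hsv[...,0]-180,hsv[...,0])
    m=(h>=HUE[n][0])&(h<=HUE[n][1])&(hsv[...,1]>100)&(hsv[...,2]>25)
    p=np.argwhere(m)[:,::-1]; w=px2w('wrist',p,T[2,3]+dz); t=(w-T[:3,3])@T[:3,:3]*1000
    k=(abs(t[:,0])<35)&(abs(t[:,1])<5); t=t[k]
    print(n,'stripe x',np.percentile(t[:,0],[0,1,50,99,100]).round(1),'y',np.median(t[:,1]).round(2),len(t))
E
python3 - <<'E'
from h import *
im=snap('wrist','w12.png'); held(im,'head1')
cv2.imwrite('pics/w12c.png',cv2.resize(im[200:400,220:420,::-1],None,fx=3,fy=3))
go(.4546,-.2678,.235,.088)
E
```

```text
head1 stripe x [-24.4 -23.7   1.7  34.5  34.5] y 0.1 812
t 44.4167 at [ 0.6099 -0.2636  0.2434] yaw 0.0837 w 0.0281 -> units x -1.551 y -0.088 z 0.084 az -0.003
```

View pics/w12c.png

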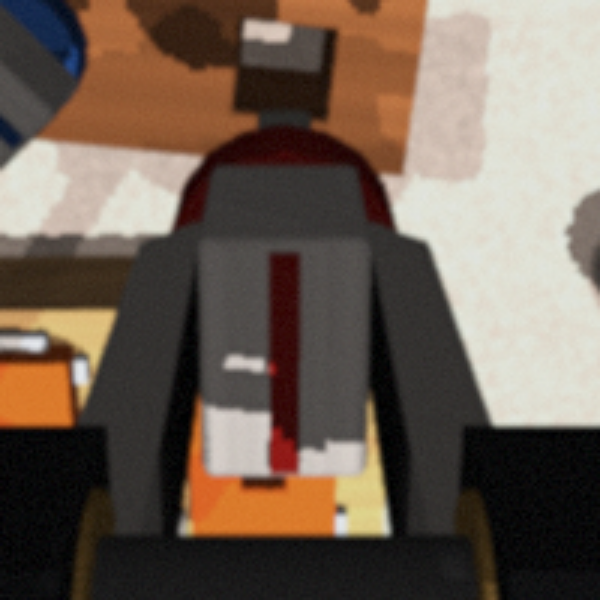

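The crop shows the red head gripped square. Its hub top spans crop rows 240–475, and its stripe spans rows 254–472.

```bash
python3 - <<'E'
from h import *
T=T_world_tool()
for r in (280,284.7,357.3,358.3):
    w=px2w('wrist',[[220+285/3,r]],T[2,3]+.0124); print(r,((w-T[:3,3])@T[:3,:3]*1000).round(1))
E
```

```text
280 [[ 19.6   0.6 -12.5]]
284.7 [[ 17.2   0.6 -12.4]]
357.3 [[-22.8   0.6 -12.3]]
358.3 [[-23.4   0.6 -12.3]]
```

Request:
servo_tool([
  [-0.3, 0, 0, 0, 0, 0, 10],
  [-0.6, -0.03, 0, 0, 0, 0, 10],
  [-0.8, -0.05, 0, 0, 0, -0.003, 10],
  [-0.8, -0.05, 0, 0, 0, -0.003, 10],
])

```text
time: 44.75
tool_pos: [0.5269, -0.2658, 0.2454]
ee_rot: [-3.141, 0.003, 0.087]
wrist_force: [0.5, 0.0, -2.9]
width: 0.0281
finger_force: 30.0
```

Request:
servo_tool([
  [-0.3, 0, 0, 0, 0, 0, 10],
  [-0.6, -0.03, 0.2, 0, 0, 0, 10],
  [-0.727, -0.04, 0.4, 0, 0, 0, 10],
  [-0.727, -0.04, 0.6, 0, 0, 0, 10],
  [-0.727, -0.04, 0.6, 0, 0, 0, 10],
  [-0.727, -0.04, 0.6, 0, 0, 0, 10],
])

```text
time: 45.25
tool_pos: [0.4571, -0.2679, 0.1842]
ee_rot: [-3.139, 0.002, 0.09]
wrist_force: [0.6, -0.4, -1.7]
width: 0.0275
finger_force: 30.0
```

```bash
python3 - <<'E'
from h import *
go(.4569,-.2676,.11,.088)
E
```

```text
t 45.25 at [ 0.4571 -0.2679  0.1842] yaw 0.09 w 0.0275 -> units x -0.001 y -0.003 z 0.742 az 0.001
```

Insert gradually, checking the force.

Request:
servo_tool([
  [0, 0, 0.08, 0, 0, 0, 10],
  [0, 0, 0.14, 0, 0, 0, 10],
  [0, 0, 0.2, 0, 0, 0, 10],
  [0, 0, 0.26, 0, 0, 0, 10],
  [0, 0, 0.3, 0, 0, 0, 10],
  [0, 0, 0.3, 0, 0, 0, 10],
])

```text
time: 45.75
tool_pos: [0.4571, -0.268, 0.1541]
ee_rot: [-3.14, 0.002, 0.091]
wrist_force: [0.3, 0.1, -2.9]
width: 0.0276
finger_force: 30.0
```

```bash
python3 - <<'E'
from h import *
go(.4569,-.2676,.11,.088)
E
```

```text
t 45.75 at [ 0.4571 -0.268   0.1541] yaw 0.0912 w 0.0276 -> units x -0.002 y -0.004 z 0.441 az 0.002
```

Request:
servo_tool([
  [0, 0, 0.07, 0, 0, 0.002, 10],
  [0, 0, 0.14, 0, 0, 0.002, 10],
  [0, 0, 0.21, 0, 0, 0.002, 10],
  [0, 0, 0.28, 0, 0, 0.002, 10],
  [0, 0, 0.34, 0, 0, 0.002, 10],
  [0, 0, 0.39, 0, 0, 0.002, 10],
  [0, 0, 0.42, 0, 0, 0.002, 10],
  [0, 0, 0.42, 0, 0, 0.002, 10],
])

```text
time: 46.42
tool_pos: [0.4571, -0.2681, 0.1124]
ee_rot: [-3.14, 0.001, 0.088]
wrist_force: [-0.2, 0.1, -3.1]
width: 0.0278
finger_force: 30.0
```

Request:
servo_tool([
  [0, 0, 0.015, 0, 0, 0, 10],
  [0, 0, 0.02, 0, 0, 0, 10],
  [0, 0, 0.02, 0, 0, 0, 10],
  [0, 0, 0.02, 0, 0, 0, 20],
  [0, 0, 0.02, 0, 0, 0, 45],
  [0, 0, 0.02, 0, 0, 0, 45],
  [0, 0, 0.02, 0, 0, 0, 45],
  [0, 0, 0.02, 0, 0, 0, 45],
  [0, 0, 0.02, 0, 0, 0, 45],
])

```text
time: 47.17
tool_pos: [0.4577, -0.2686, 0.1119]
ee_rot: [3.141, -0.001, 0.088]
wrist_force: [-0.5, 0.6, -0.4]
width: 0.0448
finger_force: 0.0
```

Request:
servo_tool([
  [0, 0, -0.2, 0, 0, 0, 45],
  [0, 0, -0.5, 0, 0, 0, 45],
  [0, 0, -0.9, 0, 0, 0, 45],
  [0, 0, -0.95, 0, 0, 0, 45],
  [0, 0, -0.95, 0, 0, 0, 45],
])

```text
time: 47.58
tool_pos: [0.4592, -0.2696, 0.2108]
ee_rot: [3.136, -0.006, 0.088]
wrist_force: [-0.1, 0.7, 0.3]
width: 0.045
finger_force: 0.0
```

Request:
servo_tool([
  [0.4, 0, -0.82, 0, 0, 0, 45],
  [0.8, -0.3, -0.82, 0, 0, 0, 45],
  [0.8, -0.55, -0.82, 0, 0, 0, 45],
  [0.8, -0.55, -0.82, 0, 0, 0, 45],
  [0.8, -0.55, -0.82, 0, 0, 0, 45],
])

```text
time: 48.0
tool_pos: [0.5338, -0.2045, 0.2886]
ee_rot: [-3.142, -0.001, 0.092]
wrist_force: [-0.1, -0.7, 0.4]
width: 0.0448
finger_force: 0.0
```

```bash
python3 - <<'E'
from h import *
go(.6099,-.1744,.286,.843)
im=snap('wrist','w13.png')
for s in hubs(im)['head1'][:4]: print(s)
for s in hubs(im,z=.123)['head1'][:4]: print(s)
E
```

```text
t 48.0 at [ 0.5338 -0.2045  0.2886] yaw 0.0924 w 0.0448 -> units x 0.786 y -0.229 z 0.026 az -0.478
(array([ 722.5, -232.1]), array([50.6,  6.7]), np.float64(1.566), 357, array([372.,   4.], dtype=float32))
(array([ 524.3, -416.8]), array([21.5, 20. ]), np.float64(1.225), 342, array([524., 253.], dtype=float32))
(array([ 468.3, -246.8]), array([23.4,  8.4]), np.float64(0.462), 98, array([347., 290.], dtype=float32))
(array([ 723.5, -232.4]), array([51.1,  6.8]), np.float64(1.566), 357, array([372.,   4.], dtype=float32))
(array([ 523.5, -418.8]), array([21.7, 20.2]), np.float64(1.225), 342, array([524., 253.], dtype=float32))
(array([ 466.9, -247.3]), array([23.6,  8.5]), np.float64(0.462), 98, array([347., 290.], dtype=float32))
```

Request:
servo_tool([
  [0.4, -0.1, 0.026, 0, 0, -0.08, 45],
  [0.786, -0.229, 0.026, 0, 0, -0.16, 45],
  [0.786, -0.229, 0.026, 0, 0, -0.24, 45],
  [0.786, -0.229, 0.026, 0, 0, -0.32, 45],
  [0.786, -0.229, 0.026, 0, 0, -0.4, 45],
  [0.786, -0.229, 0.026, 0, 0, -0.478, 45],
  [0.786, -0.229, 0.026, 0, 0, -0.478, 45],
  [0.786, -0.229, 0.026, 0, 0, -0.478, 45],
])

```text
time: 48.72
tool_pos: [0.6074, -0.1782, 0.2838]
ee_rot: [-3.139, 0.002, 0.834]
wrist_force: [0.4, -0.6, 0.0]
width: 0.0449
finger_force: 0.0
```

```bash
cat >> h.py <<'E'
def stripe(im,n,z=.126,r=32):
    """stripe under the TCP, in world mm: centre from the end points along the tool x axis, yaw from PCA"""
    T=T_world_tool(); hsv=cv2.cvtColor(im,cv2.COLOR_RGB2HSV).astype(int); h=np.where(hsv[...,0]>170,hsv[...,0]-180,hsv[...,0])
    m=(h>=HUE[n][0])&(h<=HUE[n][1])&(hsv[...,1]>90)&(hsv[...,2]>25)
    p=np.argwhere(m)[:,::-1]; w=px2w('wrist',p,z); t=(w-T[:3,3])@T[:3,:3]*1000
    k=(abs(t[:,0])<r)&(abs(t[:,1])<5); t=t[k]
    a=np.polyfit(t[:,0],t[:,1],1)
    print(n,'tool x',np.percentile(t[:,0],[0,2,50,98,100]).round(1),'y',np.median(t[:,1]).round(2),'slope',a[0].round(3),len(t))
E
python3 - <<'E'
from h import *
go(.6099,-.1744,.286,.843)
im=snap('wrist','w14.png'); stripe(im,'head2')
for s in hubs(im)['head2']: print(s)
E
```

```text
t 48.7167 at [ 0.6074 -0.1782  0.2838] yaw 0.8339 w 0.0449 -> units x 0.044 y -0.007 z -0.022 az -0.006
head2 tool x [-14.3 -13.3   5.7  23.2  24.1] y -0.1 slope -0.004 156
(array([ 604.3, -155.1]), array([28.1,  5.3]), np.float64(0.784), 133, array([295., 212.], dtype=float32))
(array([ 630. , -177.8]), array([29.1,  6.3]), np.float64(0.88), 159, array([330., 212.], dtype=float32))
(array([ 610.1, -173.9]), array([38.5,  2.9]), np.float64(0.834), 148, array([313., 221.], dtype=float32))
```

Request:
servo_tool([
  [0.04, 0, 0.4, 0, 0, 0, 45],
  [0.04, 0, 0.8, 0, 0, 0, 45],
  [0.04, 0, 0.93, 0, 0, 0, 45],
  [0.04, 0, 0.93, 0, 0, 0, 45],
])

```text
time: 49.1
tool_pos: [0.6082, -0.1734, 0.1866]
ee_rot: [-3.131, 0.005, 0.837]
wrist_force: [0.1, -1.0, -0.4]
width: 0.0449
finger_force: 0.0
```

Request:
servo_tool([
  [0, 0, 0.3, 0, 0, 0, 45],
  [0, 0, 0.6, 0, 0, 0, 45],
  [0, 0, 0.82, 0, 0, 0, 45],
  [0, 0, 0.82, 0, 0, 0, 45],
  [0, 0, 0.82, 0, 0, 0, 45],
  [0, 0, 0.82, 0, 0, 0, 10],
  [0, 0, 0.82, 0, 0, 0, 10],
  [0, 0, 0.82, 0, 0, 0, 10],
  [0, 0, 0.82, 0, 0, 0, 10],
  [0, 0, 0.82, 0, 0, 0, 10],
  [0, 0, 0.82, 0, 0, 0, 10],
  [0, 0, 0.82, 0, 0, 0, 10],
])

```text
time: 50.1
tool_pos: [0.6123, -0.174, 0.1139]
ee_rot: [3.138, -0.002, 0.839]
wrist_force: [-1.9, 2.1, 5.0]
width: 0.0279
finger_force: 30.0
```

Request:
servo_tool([
  [0, 0, -0.2, 0, 0, 0, 10],
  [0, 0, -0.5, 0, 0, 0, 10],
  [0, 0, -0.8, 0, 0, 0, 10],
  [0, 0, -1, 0, 0, 0, 10],
  [0, 0, -1, 0, 0, 0, 10],
])

```text
time: 50.52
tool_pos: [0.6137, -0.1749, 0.2176]
ee_rot: [3.13, -0.004, 0.839]
wrist_force: [0.7, 0.1, -1.6]
width: 0.028
finger_force: 30.0
```

Request:
servo_tool([
  [0, 0, -0.35, 0, 0, 0.08, 10],
  [0, 0, -0.35, 0, 0, 0.16, 10],
  [0, 0, -0.35, 0, 0, 0.24, 10],
  [0, 0, -0.35, 0, 0, 0.32, 10],
  [0, 0, -0.35, 0, 0, 0.4, 10],
  [0, 0, -0.35, 0, 0, 0.475, 10],
  [0, 0, -0.35, 0, 0, 0.475, 10],
  [0, 0, -0.35, 0, 0, 0.475, 10],
])

```text
time: 51.18
tool_pos: [0.6109, -0.1738, 0.2439]
ee_rot: [-3.141, 0.002, 0.096]
wrist_force: [0.5, 0.7, -1.8]
width: 0.0277
finger_force: 30.0
```

```bash
python3 - <<'E'
from h import *
im=snap('wrist','w15.png'); stripe(im,'head2',z=robot.get_obs()['tool_pos'][2]+.0124,r=30)
go(.4449,-.168,.235,.088)
E
```

```text
head2 tool x [-20.8 -20.2  -0.4  17.6  18.6] y 0.35 slope 0.007 628
t 51.2333 at [ 0.6109 -0.1738  0.2443] yaw 0.0955 w 0.0281 -> units x -1.647 y -0.217 z 0.093 az 0.005
```

Request:
servo_tool([
  [-0.3, 0, 0, 0, 0, 0, 10],
  [-0.6, -0.06, 0, 0, 0, 0, 10],
  [-0.85, -0.1, 0, 0, 0, 0.005, 10],
  [-0.85, -0.1, 0, 0, 0, 0.005, 10],
])

```text
time: 51.57
tool_pos: [0.5218, -0.1713, 0.2455]
ee_rot: [-3.141, 0.003, 0.086]
wrist_force: [0.0, -1.0, -1.9]
width: 0.0278
finger_force: 30.0
```

Request:
servo_tool([
  [-0.3, -0.05, 0, 0, 0, 0, 10],
  [-0.6, -0.08, 0.2, 0, 0, 0, 10],
  [-0.784, -0.11, 0.4, 0, 0, 0, 10],
  [-0.784, -0.11, 0.6, 0, 0, 0, 10],
  [-0.784, -0.11, 0.6, 0, 0, 0, 10],
  [-0.784, -0.11, 0.6, 0, 0, 0, 10],
])

```text
time: 52.07
tool_pos: [0.4464, -0.1673, 0.1851]
ee_rot: [-3.141, 0.001, 0.086]
wrist_force: [0.1, 0.4, -2.2]
width: 0.0276
finger_force: 30.0
```

```bash
python3 - <<'E'
from h import *
go(.4462,-.1679,.11,.088)
E
```

```text
t 52.0667 at [ 0.4464 -0.1673  0.1851] yaw 0.086 w 0.0276 -> units x -0.003 y 0.006 z 0.751 az -0.001
```

Request:
servo_tool([
  [-0.002, 0.006, 0.08, 0, 0, 0, 10],
  [-0.002, 0.006, 0.14, 0, 0, 0, 10],
  [-0.002, 0.006, 0.2, 0, 0, 0, 10],
  [-0.002, 0.006, 0.26, 0, 0, 0, 10],
  [-0.002, 0.006, 0.3, 0, 0, 0, 10],
  [-0.002, 0.006, 0.3, 0, 0, 0, 10],
])

```text
time: 52.57
tool_pos: [0.4461, -0.1678, 0.1545]
ee_rot: [-3.14, 0.002, 0.085]
wrist_force: [-0.2, 0.1, -2.7]
width: 0.028
finger_force: 30.0
```

Request:
servo_tool([
  [0, 0, 0.04, 0, 0, 0, 10],
  [0, 0, 0.08, 0, 0, 0, 10],
  [0, 0, 0.12, 0, 0, 0, 10],
  [0, 0, 0.12, 0, 0, 0, 10],
])

```text
time: 52.9
tool_pos: [0.446, -0.1679, 0.1428]
ee_rot: [-3.141, 0.001, 0.085]
wrist_force: [-0.0, 0.1, -3.2]
width: 0.0277
finger_force: 30.0
```

Request:
servo_tool([
  [0, 0, 0.07, 0, 0, 0, 10],
  [0, 0, 0.14, 0, 0, 0, 10],
  [0, 0, 0.2, 0, 0, 0, 10],
  [0, 0, 0.26, 0, 0, 0, 10],
  [0, 0, 0.3, 0, 0, 0, 10],
  [0, 0, 0.32, 0, 0, 0, 10],
  [0, 0, 0.32, 0, 0, 0, 10],
])

```text
time: 53.48
tool_pos: [0.4463, -0.168, 0.1115]
ee_rot: [-3.141, 0.001, 0.085]
wrist_force: [0.2, 0.8, -2.6]
width: 0.0283
finger_force: 30.0
```

Request:
servo_tool([
  [0, 0, 0.01, 0, 0, 0, 10],
  [0, 0, 0.01, 0, 0, 0, 20],
  [0, 0, 0.01, 0, 0, 0, 45],
  [0, 0, 0.01, 0, 0, 0, 45],
  [0, 0, 0.01, 0, 0, 0, 45],
  [0, 0, 0.01, 0, 0, 0, 45],
  [0, 0, 0.01, 0, 0, 0, 45],
])

```text
time: 54.07
tool_pos: [0.4467, -0.1682, 0.1112]
ee_rot: [3.141, -0.001, 0.085]
wrist_force: [-0.1, 0.6, -0.3]
width: 0.0453
finger_force: 0.0
```

Request:
servo_tool([
  [0, 0, -0.2, 0, 0, 0, 45],
  [0, 0, -0.5, 0, 0, 0, 45],
  [0, 0, -0.9, 0, 0, 0, 45],
  [0, 0, -0.95, 0, 0, 0, 45],
  [0, 0, -0.95, 0, 0, 0, 45],
])

```text
time: 54.48
tool_pos: [0.4484, -0.1691, 0.2099]
ee_rot: [3.137, -0.007, 0.085]
wrist_force: [-0.4, 1.4, -0.9]
width: 0.0446
finger_force: 0.0
```

Request:
servo_tool([
  [0.4, 0, -0.82, 0, 0, 0, 45],
  [0.8, -0.3, -0.82, 0, 0, 0, 45],
  [0.85, -0.5, -0.82, 0, 0, 0, 45],
  [0.85, -0.5, -0.82, 0, 0, 0, 45],
  [0.85, -0.5, -0.82, 0, 0, 0, 45],
])

```text
time: 54.9
tool_pos: [0.5284, -0.1092, 0.2875]
ee_rot: [-3.141, -0.0, 0.089]
wrist_force: [-0.4, 0.2, -1.0]
width: 0.0452
finger_force: 0.0
```

```bash
python3 - <<'E'
from h import *
go(.6141,-.0825,.286,-.497)
E
```

```text
t 54.9 at [ 0.5284 -0.1092  0.2875] yaw 0.0888 w 0.0452 -> units x 0.877 y -0.190 z 0.015 az 0.373
```

Request:
servo_tool([
  [0.4, -0.1, 0.015, 0, 0, 0.08, 45],
  [0.877, -0.19, 0.015, 0, 0, 0.16, 45],
  [0.877, -0.19, 0.015, 0, 0, 0.24, 45],
  [0.877, -0.19, 0.015, 0, 0, 0.32, 45],
  [0.877, -0.19, 0.015, 0, 0, 0.373, 45],
  [0.877, -0.19, 0.015, 0, 0, 0.373, 45],
  [0.877, -0.19, 0.015, 0, 0, 0.373, 45],
])

```text
time: 55.48
tool_pos: [0.6117, -0.0856, 0.2844]
ee_rot: [3.14, 0.003, -0.5]
wrist_force: [-1.0, 0.1, 0.4]
width: 0.0451
finger_force: 0.0
```

```bash
python3 - <<'E'
from h import *
im=snap('wrist','w16.png'); stripe(im,'head3')
for s in hubs(im)['head3']: print(s)
go(.6141,-.0825,.286,-.497)
E
```

```text
head3 tool x [-17.8 -16.7   5.4  31.5  31.5] y -3.49 slope 0.064 89
(array([713.3,  39. ]), array([70., 16.]), np.float64(1.557), 1001, array([145., 197.], dtype=float32))
(array([ 615.4, -102.6]), array([ 5.3, 28.4]), np.float64(-0.454), 119, array([328., 216.], dtype=float32))
t 55.5333 at [ 0.6118 -0.0855  0.285 ] yaw -0.4999 w 0.045 -> units x 0.006 y -0.037 z -0.010 az -0.002
```

```bash
python3 - <<'E'
from h import *
im=cv2.imread('pics/w16.png')[:,:,::-1].copy()
T=T_world_tool(); hsv=cv2.cvtColor(im,cv2.COLOR_RGB2HSV).astype(int)
m=((hsv[...,0]>=40)&(hsv[...,0]<=90)&(hsv[...,1]>60)&(hsv[...,2]>15)).astype(np.uint8)
k,l,st,_=cv2.connectedComponentsWithStats(m,connectivity=8)
for i in range(1,k):
    if st[i,4]<15: continue
    p=np.argwhere(l==i)[:,::-1]; t=(px2w('wrist',p,.126)-T[:3,3])@T[:3,:3]*1000
    if abs(t[:,:2].mean(0)).max()<40: print(st[i],'tool x',t[:,0].min().round(1),t[:,0].max().round(1),'y',np.median(t[:,1]).round(2),np.polyfit(t[:,0],t[:,1],1)[0].round(3))
cv2.imwrite('pics/w16c.png',cv2.resize(im[170:280,250:380,::-1],None,fx=6,fy=5,interpolation=cv2.INTER_CUBIC)[:600,:780])
E
```

```text
[303 194  17   4  43] tool x 29.6 32.4 y -3.37 -1.142
[289 201   8  29 126] tool x -1.5 25.8 y -20.75 0.039
[325 200   8  32 174] tool x -3.5 26.7 y 11.98 -0.014
[309 208   4  38 133] tool x -17.8 19.1 y -4.38 0.012
```

View pics/w16c.png

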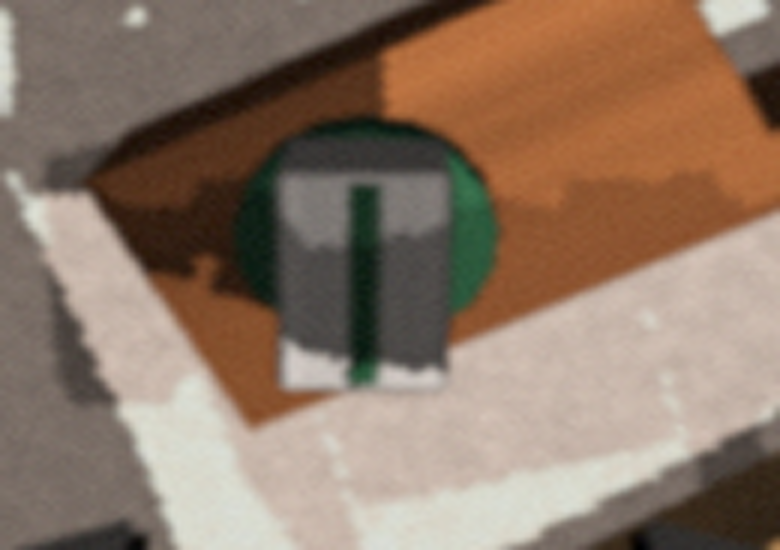

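The crop shows the green hub square to the jaws. Its stripe centre is at crop (364,285), about 4.4 mm to the tool's -y side.

Request:
servo_tool([
  [-0.012, -0.044, 0.4, 0, 0, 0, 45],
  [-0.012, -0.044, 0.8, 0, 0, 0, 45],
  [-0.012, -0.044, 0.94, 0, 0, 0, 45],
  [-0.012, -0.044, 0.94, 0, 0, 0, 45],
])

```text
time: 55.87
tool_pos: [0.6102, -0.08, 0.1857]
ee_rot: [3.138, 0.011, -0.5]
wrist_force: [-0.4, 1.1, -0.9]
width: 0.0454
finger_force: 0.0
```

Request:
servo_tool([
  [0, 0, 0.3, 0, 0, 0, 45],
  [0, 0, 0.6, 0, 0, 0, 45],
  [0, 0, 0.82, 0, 0, 0, 45],
  [0, 0, 0.82, 0, 0, 0, 45],
  [0, 0, 0.82, 0, 0, 0, 45],
  [0, 0, 0.82, 0, 0, 0, 10],
  [0, 0, 0.82, 0, 0, 0, 10],
  [0, 0, 0.82, 0, 0, 0, 10],
  [0, 0, 0.82, 0, 0, 0, 10],
  [0, 0, 0.82, 0, 0, 0, 10],
  [0, 0, 0.82, 0, 0, 0, 10],
  [0, 0, 0.82, 0, 0, 0, 10],
])

```text
time: 56.87
tool_pos: [0.615, -0.0812, 0.1132]
ee_rot: [-3.141, -0.005, -0.501]
wrist_force: [-2.0, -1.9, 7.0]
width: 0.0274
finger_force: 30.0
```

Request:
servo_tool([
  [0, 0, -0.2, 0, 0, 0, 10],
  [0, 0, -0.5, 0, 0, 0, 10],
  [0, 0, -0.8, 0, 0, 0, 10],
  [0, 0, -1, 0, 0, 0, 10],
  [0, 0, -1, 0, 0, 0, 10],
])

```text
time: 57.28
tool_pos: [0.6162, -0.0805, 0.2163]
ee_rot: [-3.138, -0.01, -0.501]
wrist_force: [0.9, -0.1, -1.5]
width: 0.0278
finger_force: 30.0
```

Request:
servo_tool([
  [0, 0, -0.35, 0, 0, -0.08, 10],
  [0, 0, -0.35, 0, 0, -0.16, 10],
  [0, 0, -0.35, 0, 0, -0.24, 10],
  [0, 0, -0.35, 0, 0, -0.32, 10],
  [0, 0, -0.35, 0, 0, -0.375, 10],
  [0, 0, -0.35, 0, 0, -0.375, 10],
  [0, 0, -0.35, 0, 0, -0.375, 10],
])

```text
time: 57.87
tool_pos: [0.6132, -0.08, 0.2431]
ee_rot: [-3.14, 0.003, 0.086]
wrist_force: [0.4, 0.3, -3.2]
width: 0.0277
finger_force: 30.0
```

```bash
python3 - <<'E'
from h import *
im=snap('wrist','w17.png'); stripe(im,'head3',z=robot.get_obs()['tool_pos'][2]+.0124,r=30)
go(.4346,-.0684,.235,.088)
E
```

```text
head3 tool x [-20.2 -19.7   0.1  17.6  18.6] y 0.11 slope -0.001 545
t 57.9167 at [ 0.6133 -0.0801  0.2435] yaw 0.086 w 0.0276 -> units x -1.771 y -0.270 z 0.085 az -0.001
```

Request:
servo_tool([
  [-0.3, 0, 0, 0, 0, 0, 10],
  [-0.6, -0.08, 0, 0, 0, 0, 10],
  [-0.9, -0.13, 0, 0, 0, 0, 10],
  [-0.9, -0.13, 0, 0, 0, 0, 10],
])

```text
time: 58.25
tool_pos: [0.5179, -0.0743, 0.2442]
ee_rot: [-3.14, 0.006, 0.086]
wrist_force: [-0.4, -0.3, -2.8]
width: 0.0278
finger_force: 30.0
```

Request:
servo_tool([
  [-0.3, -0.05, 0, 0, 0, 0, 10],
  [-0.6, -0.1, 0.2, 0, 0, 0, 10],
  [-0.863, -0.14, 0.4, 0, 0, 0, 10],
  [-0.863, -0.14, 0.6, 0, 0, 0, 10],
  [-0.863, -0.14, 0.6, 0, 0, 0, 10],
  [-0.863, -0.14, 0.6, 0, 0, 0, 10],
])

```text
time: 58.75
tool_pos: [0.4355, -0.0687, 0.1847]
ee_rot: [-3.141, 0.001, 0.087]
wrist_force: [-0.0, 0.7, -2.9]
width: 0.0281
finger_force: 30.0
```

```bash
python3 - <<'E'
from h import *
go(.4354,-.0683,.11,.088)
E
```

```text
t 58.75 at [ 0.4355 -0.0687  0.1847] yaw 0.087 w 0.0281 -> units x -0.001 y -0.005 z 0.747 az -0.001
```

Request:
servo_tool([
  [0, -0.003, 0.08, 0, 0, 0, 10],
  [0, -0.003, 0.14, 0, 0, 0, 10],
  [0, -0.003, 0.2, 0, 0, 0, 10],
  [0, -0.003, 0.26, 0, 0, 0, 10],
  [0, -0.003, 0.3, 0, 0, 0, 10],
  [0, -0.003, 0.3, 0, 0, 0, 10],
])

```text
time: 59.25
tool_pos: [0.4389, -0.0686, 0.1612]
ee_rot: [3.14, -0.009, 0.088]
wrist_force: [-1.4, 2.2, 16.9]
width: 0.0278
finger_force: 30.0
```

Request:
servo_tool([
  [0, 0, 0.04, 0, 0, 0, 10],
  [0, 0, 0.08, 0, 0, 0, 10],
  [0, 0, 0.12, 0, 0, 0, 10],
  [0, 0, 0.12, 0, 0, 0, 10],
])

```text
time: 59.58
tool_pos: [0.4444, -0.0681, 0.1563]
ee_rot: [3.138, -0.026, 0.089]
wrist_force: [0.1, 7.1, 34.7]
width: 0.0281
finger_force: 30.0
```

The tip went in but the step is caught on the slot edge. I'll back out and look.

Request:
servo_tool([
  [0, 0, -0.2, 0, 0, 0, 10],
  [0, 0, -0.4, 0, 0, 0, 10],
  [0, 0, -0.6, 0, 0, 0, 10],
  [0, 0, -0.8, 0, 0, 0, 10],
  [0, 0, -0.8, 0, 0, 0, 10],
])

```text
time: 60.0
tool_pos: [0.4383, -0.0693, 0.2279]
ee_rot: [3.138, -0.008, 0.088]
wrist_force: [0.4, 0.3, -2.5]
width: 0.0276
finger_force: 30.0
```

Request:
servo_tool([
  [-0.4, 0, 0, 0, 0, 0, 10],
  [-0.8, 0, 0, 0, 0, 0, 10],
  [-0.9, 0, 0, 0, 0, 0, 10],
  [-0.9, 0, 0, 0, 0, 0, 10],
  [-0.9, 0, 0, 0, 0, 0, 10],
])

```text
time: 60.42
tool_pos: [0.3464, -0.0766, 0.2228]
ee_rot: [3.141, -0.001, 0.087]
wrist_force: [0.5, 0.3, -3.3]
width: 0.0276
finger_force: 30.0
```

```bash
python3 - <<'E'
from h import *
go(.4354,-.0683,.11,.088)
im=snap('wrist','w18.png'); stripe(im,'head3',z=robot.get_obs()['tool_pos'][2]+.0124,r=30)
for s in spacers(im,z=.065): print(s)
print(w2px('wrist',[[.4346,-.0684,.065]]))
cv2.imwrite('pics/w18c.png',cv2.resize(im[80:380,200:500,::-1],None,fx=2,fy=2,interpolation=cv2.INTER_CUBIC))
E
```

```text
t 60.4167 at [ 0.3464 -0.0766  0.2228] yaw 0.0872 w 0.0276 -> units x 0.894 y -0.005 z 1.128 az -0.000
head3 tool x [-24.9 -24.3  -3.2  16.5  17. ] y 0.11 slope -0.001 578
(array([ 445.6, -166.9]), array([84.4, 59.7]), np.float64(0.089), array([ 390,   77,   75,  101, 3258], dtype=int32))
(array([ 454.5, -268. ]), array([84.4, 57.5]), np.float64(0.088), array([ 500,   77,   83,  101, 3508], dtype=int32))
(array([433.2, -65.9]), array([85.6, 57.8]), np.float64(0.071), array([ 278,   81,   67,  102, 5797], dtype=int32))
[[313.24185703 131.73988725]]
```

View pics/w18c.png

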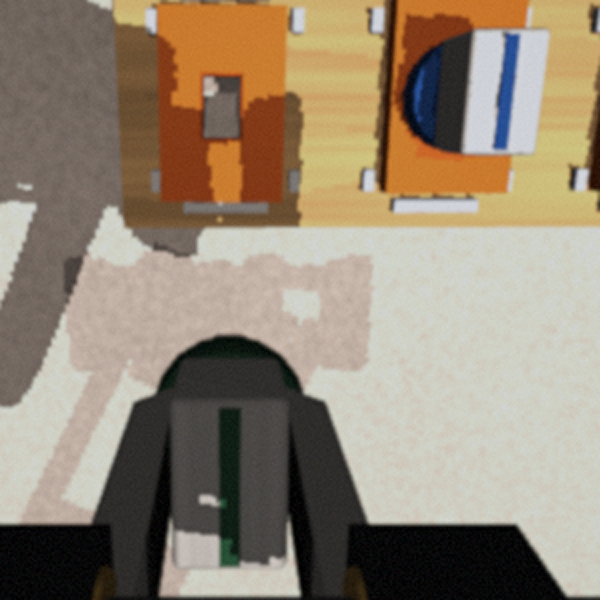

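The crop shows the blue head fully home. Spacer1 sits flat but shifted slightly (slot at crop cols 203–242, rows 75–140), and the green head has slipped up and tilted in the grip (hub top crop rows 400–567). I'll measure the tilt by PnP on the hub corners, using the red head's earlier picture as a reference.

```bash
python3 - <<'E'
from h import *
np.set_printoptions(precision=4,suppress=True)
p=robot.camera_params('wrist'); K=np.array(p['camera_matrix']); TC=np.array(p['tool_from_camera'])
obj=np.array([[22,14,0],[22,-14,0],[-22,-14,0],[-22,14,0]],float)/1000  # tool frame x fwd; y mirrored below
for n,c in [('ref',[(286.7,280),(343.3,280),(341.7,358.3),(288.3,358.3)]),('now',[(286,280),(344,280),(343.5,363.5),(286.5,363.5)])]:
    # tool y grows to image right: camera x = tool y
    o=obj.copy(); o[:,1]*=-1
    ok,r,t=cv2.solvePnP(o,np.array(c),K,None,flags=cv2.SOLVEPNP_ITERATIVE)
    M=np.eye(4); M[:3,:3]=cv2.Rodrigues(r)[0]; M[:3,3]=t.ravel(); H=TC@M
    print(n,'centre in tool mm',H[:3,3]*1000,'x axis',H[:3,0],'tilt deg',np.degrees(np.arctan2(H[2,0],H[0,0])))
# spacer1 slot centre and the two others for reference
f=lambda u,v:(200+u/2,80+v/2)
print(px2w('wrist',[f(203,75),f(242,75),f(242,140),f(203,140)],.065).mean(0))
E
```

```text
ref centre in tool mm [-5.5481  0.6177 -5.8327] x axis [ 0.9994 -0.0005  0.0335] tilt deg 1.9191981661925188
now centre in tool mm [ -3.148    0.5947 -12.3143] x axis [ 0.996  -0.0003  0.0894] tilt deg 5.131133726187431
[ 0.4326 -0.0668  0.065 ]
```

Request:
servo_tool([
  [0.3, 0.03, -0.05, 0, 0, 0, 10],
  [0.7, 0.06, -0.05, 0, 0, 0, 10],
  [0.95, 0.09, -0.05, 0, 0, 0, 10],
  [0.95, 0.09, -0.05, 0, 0, 0, 10],
])

```text
time: 60.8
tool_pos: [0.4463, -0.077, 0.2265]
ee_rot: [-3.141, 0.0, 0.09]
wrist_force: [-0.3, -0.6, -3.6]
width: 0.0279
finger_force: 30.0
```

Request:
servo_tool([
  [0.4, 0.04, 0, 0, 0, 0, 10],
  [0.8, 0.08, 0, 0, 0, 0, 10],
  [0.95, 0.09, 0, 0, 0, 0, 10],
  [0.95, 0.09, 0, 0, 0, 0, 10],
])

```text
time: 61.13
tool_pos: [0.5399, -0.0773, 0.2258]
ee_rot: [-3.14, 0.002, 0.09]
wrist_force: [-0.7, -0.6, -3.2]
width: 0.0279
finger_force: 30.0
```

Request:
servo_tool([
  [0.4, 0.04, 0, 0, 0, 0.04, 10],
  [0.77, 0.12, 0, 0, 0, 0.075, 10],
  [0.77, 0.12, 0, 0, 0, 0.075, 10],
  [0.77, 0.12, 0, 0, 0, 0.075, 10],
  [0.77, 0.12, 0, 0, 0, 0.075, 10],
])

```text
time: 61.55
tool_pos: [0.6141, -0.0828, 0.2276]
ee_rot: [-3.141, 0.002, -0.029]
wrist_force: [-0.5, 0.6, -2.6]
width: 0.0278
finger_force: 30.0
```

```bash
python3 - <<'E'
from h import *
go(.615,-.083,.109,-.03)
E
```

```text
t 61.55 at [ 0.6141 -0.0828  0.2276] yaw -0.0293 w 0.0278 -> units x 0.009 y 0.002 z 1.186 az 0.000
```

Request:
servo_tool([
  [0.009, 0, 0, 0, 0.04, 0, 10],
  [0.009, 0, 0.2, 0, 0.04, 0, 10],
  [0.009, 0, 0.4, 0, 0.04, 0, 10],
  [0.009, 0, 0.6, 0, 0.04, 0, 10],
  [0.009, 0, 0.6, 0, 0.04, 0, 10],
  [0.009, 0, 0.6, 0, 0.04, 0, 10],
])

```text
time: 62.05
tool_pos: [0.6139, -0.0827, 0.1685]
ee_rot: [-3.141, -0.061, -0.03]
wrist_force: [-0.2, 0.3, -2.6]
width: 0.0278
finger_force: 30.0
```

Request:
servo_tool([
  [-0.006, 0, 0.1, 0, 0, 0, 10],
  [-0.013, 0, 0.2, 0, 0, 0, 10],
  [-0.013, 0, 0.2, 0, 0, 0, 10],
])

```text
time: 62.3
tool_pos: [0.6147, -0.0828, 0.1469]
ee_rot: [-3.141, -0.061, -0.03]
wrist_force: [0.3, 0.0, -3.8]
width: 0.0281
finger_force: 30.0
```

Request:
servo_tool([
  [-0.006, 0, 0.1, 0, 0, 0, 10],
  [-0.013, 0, 0.2, 0, 0, 0, 10],
  [-0.018, 0, 0.28, 0, 0, 0, 10],
  [-0.018, 0, 0.28, 0, 0, 0, 10],
])

```text
time: 62.63
tool_pos: [0.614, -0.0826, 0.1169]
ee_rot: [-3.141, -0.057, -0.03]
wrist_force: [-1.0, -0.5, -3.7]
width: 0.0278
finger_force: 30.0
```

Request:
servo_tool([
  [-0.003, 0, 0.04, 0, 0, 0, 10],
  [-0.005, 0, 0.08, 0, 0, 0, 10],
  [-0.005, 0, 0.08, 0, 0, 0, 10],
  [-0.005, 0, 0.08, 0, 0, 0, 10],
])

```text
time: 62.97
tool_pos: [0.6156, -0.083, 0.1122]
ee_rot: [3.142, -0.063, -0.03]
wrist_force: [0.1, 0.1, -2.3]
width: 0.0276
finger_force: 30.0
```

Request:
servo_tool([
  [0, 0, 0, 0, 0, 0, 20],
  [0, 0, 0, 0, 0, 0, 45],
  [0, 0, 0, 0, 0, 0, 45],
  [0, 0, 0, 0, 0, 0, 45],
  [0, 0, 0, 0, 0, 0, 45],
  [0, 0, 0, 0, 0, 0, 45],
  [0, 0, -0.3, 0, 0, 0, 45],
  [0, 0, -0.7, 0, 0, 0, 45],
  [0, 0, -0.95, 0, 0, 0, 45],
  [0, 0, -0.95, 0, 0, 0, 45],
])

```text
time: 63.8
tool_pos: [0.6127, -0.0835, 0.2158]
ee_rot: [3.139, -0.077, -0.03]
wrist_force: [0.7, -0.1, 1.1]
width: 0.0454
finger_force: 0.0
```

Request:
servo_tool([
  [-0.05, 0, -0.8, 0, -0.04, 0, 45],
  [-0.05, 0, -0.8, 0, -0.04, 0, 45],
  [-0.05, 0, -0.8, 0, -0.04, 0, 45],
  [-0.05, 0, -0.8, 0, -0.04, 0, 45],
  [-0.05, 0, -0.8, 0, -0.04, 0, 45],
])

```text
time: 64.22
tool_pos: [0.5997, -0.0825, 0.2865]
ee_rot: [3.141, -0.001, -0.03]
wrist_force: [-0.5, 0.4, -0.8]
width: 0.0451
finger_force: 0.0
```

```bash
python3 - <<'E'
from h import *
im=snap('wrist','w19.png')
T=T_world_tool(); hsv=cv2.cvtColor(im,cv2.COLOR_RGB2HSV).astype(int)
m=((hsv[...,0]>=40)&(hsv[...,0]<=90)&(hsv[...,1]>60)&(hsv[...,2]>15)).astype(np.uint8)
k,l,st,_=cv2.connectedComponentsWithStats(m,connectivity=8)
for i in range(1,k):
    if st[i,4]<15: continue
    p=np.argwhere(l==i)[:,::-1]; t=(px2w('wrist',p,.126)-T[:3,3])@T[:3,:3]*1000
    if abs(t[:,:2].mean(0)).max()<40: print(st[i],'tool x',t[:,0].min().round(1),t[:,0].max().round(1),'y',np.median(t[:,1]).round(2),np.polyfit(t[:,0],t[:,1],1)[0].round(3))
print(robot.get_obs()['ee_rot']); go(.615,-.083,.286,-.03)
E
```

```text
[293 189   8  29 147] tool x 10.2 37.0 y -16.09 0.054
[329 189   8  31 141] tool x 8.2 37.0 y 17.08 -0.023
[313 193   4  40 157] tool x -4.7 33.3 y 1.0 -0.002
[-3.14135952e+00  1.58246586e-03 -2.98344433e-02]
t 64.2667 at [ 0.5994 -0.0824  0.2853] yaw -0.0298 w 0.0449 -> units x 0.156 y 0.001 z -0.007 az 0.000
```

Request:
servo_tool([
  [-0.4, 0, 0, 0, 0, 0, 45],
  [-0.82, -0.05, 0, 0, 0, 0, 45],
  [-0.82, -0.05, 0, 0, 0, 0, 45],
  [-0.82, -0.05, 0, 0, 0, 0, 45],
])

```text
time: 64.6
tool_pos: [0.5158, -0.0745, 0.2848]
ee_rot: [-3.141, 0.003, -0.03]
wrist_force: [0.3, 0.6, 0.6]
width: 0.0447
finger_force: 0.0
```

Request:
servo_tool([
  [-0.4, -0.05, 0.4, 0, 0, -0.075, 45],
  [-0.83, -0.05, 0.73, 0, 0, -0.075, 45],
  [-0.83, -0.05, 0.73, 0, 0, -0.075, 45],
  [-0.83, -0.05, 0.73, 0, 0, -0.075, 45],
  [-0.83, -0.05, 0.73, 0, 0, -0.075, 45],
  [-0.83, -0.05, 0.73, 0, 0, -0.075, 45],
])

```text
time: 65.1
tool_pos: [0.4369, -0.068, 0.2148]
ee_rot: [3.141, -0.003, 0.088]
wrist_force: [0.5, 0.1, 0.8]
width: 0.0449
finger_force: 0.0
```

```bash
cat >> h.py <<'E'
def slot(im,tx=0,ty=0):
    """slot rim of an orange spacer under the TCP: hole = non-orange inside the spacer's hull"""
    hsv=cv2.cvtColor(im,cv2.COLOR_RGB2HSV).astype(int)
    m=((hsv[...,0]>5)&(hsv[...,0]<18)&(hsv[...,1]>150)&(hsv[...,2]>60)).astype(np.uint8)
    cs,hi=cv2.findContours(m,cv2.RETR_CCOMP,cv2.CHAIN_APPROX_NONE)
    for c,h in zip(cs,hi[0]):
        if h[3]>=0 and cv2.contourArea(c)>100:
            w=(px2w('wrist',c[:,0],.065)[:,:2]*1000).astype(np.float32); r=cv2.minAreaRect(w); print('hole',np.round(r[0],1),np.round(r[1],1),round(r[2],1))
E
python3 - <<'E'
from h import *
im=snap('wrist','w20.png')
for s in spacers(im,z=.065): print(s)
slot(im); go(.434,-.068,.211,.088)
print('ref spacers 2,3 (w8, w10)')
E
```

```text
(array([ 611.8, -175.2]), array([272.4,  67.2]), np.float64(1.553), array([  293,     0,   347,    96, 20052], dtype=int32))
(array([ 447. , -167.4]), array([86.4, 59.4]), np.float64(0.087), array([ 386,  183,   70,   90, 2498], dtype=int32))
(array([ 456. , -268.3]), array([84.8, 57.8]), np.float64(0.084), array([ 490,  184,   77,   88, 2782], dtype=int32))
(array([434.2, -66. ]), array([87. , 57.9]), np.float64(0.088), array([ 280,  187,   63,   90, 4904], dtype=int32))
hole [433.8 -66.4] [26.5 17.7] 4.5
hole [536.3 164.2] [ 9.6 12. ] 60.5
hole [ 610.7 -266.2] [33.5 33. ] 88.7
hole [ 612.  -174.4] [34.5 34.6] 88.7
t 65.15 at [ 0.4373 -0.0681  0.2154] yaw 0.0881 w 0.0449 -> units x -0.033 y -0.004 z 0.044 az 0.000
ref spacers 2,3 (w8, w10)
```

Request:
servo_tool([
  [0.3, 0.04, -0.71, 0, 0, 0, 45],
  [0.7, 0.08, -0.71, 0, 0, 0, 45],
  [0.87, 0.155, -0.71, 0, 0, 0, 45],
  [0.87, 0.155, -0.71, 0, 0, 0, 45],
])

```text
time: 65.48
tool_pos: [0.5305, -0.0768, 0.2862]
ee_rot: [3.139, -0.006, 0.088]
wrist_force: [-0.4, -0.8, -0.5]
width: 0.0451
finger_force: 0.0
```

Request:
servo_tool([
  [0.4, 0.08, 0, 0, 0, 0.075, 45],
  [0.87, 0.155, 0, 0, 0, 0.075, 45],
  [0.87, 0.155, 0, 0, 0, 0.075, 45],
  [0.87, 0.155, 0, 0, 0, 0.075, 45],
  [0.87, 0.155, 0, 0, 0, 0.075, 45],
])

```text
time: 65.9
tool_pos: [0.6116, -0.0832, 0.2847]
ee_rot: [3.141, 0.0, -0.029]
wrist_force: [-0.4, 0.1, 1.0]
width: 0.0454
finger_force: 0.0
```

```bash
python3 - <<'E'
from h import *
im=snap('wrist','w21.png')
go(.6137,-.0838,.112,-.03); stripe(im,'head3')
E
```

```text
t 65.95 at [ 0.611  -0.0831  0.2858] yaw -0.0296 w 0.0448 -> units x 0.027 y 0.006 z 1.738 az 0.000
head3 tool x [-16.  -15.5   4.2  31.3  31.3] y 0.06 slope -0.006 125
```

Request:
servo_tool([
  [0.01, 0.005, 0.4, 0, 0, 0, 45],
  [0.01, 0.005, 0.8, 0, 0, 0, 45],
  [0.01, 0.005, 0.94, 0, 0, 0, 45],
  [0.01, 0.005, 0.94, 0, 0, 0, 45],
])

```text
time: 66.28
tool_pos: [0.6084, -0.083, 0.1869]
ee_rot: [-3.14, 0.007, -0.03]
wrist_force: [-1.3, 0.9, 0.4]
width: 0.0448
finger_force: 0.0
```

Request:
servo_tool([
  [0, 0, 0.3, 0, 0, 0, 45],
  [0, 0, 0.6, 0, 0, 0, 45],
  [0, 0, 0.82, 0, 0, 0, 45],
  [0, 0, 0.82, 0, 0, 0, 45],
  [0, 0, 0.82, 0, 0, 0, 45],
  [0, 0, 0.82, 0, 0, 0, 10],
  [0, 0, 0.82, 0, 0, 0, 10],
  [0, 0, 0.82, 0, 0, 0, 10],
  [0, 0, 0.82, 0, 0, 0, 10],
  [0, 0, 0.82, 0, 0, 0, 10],
  [0, 0, 0.82, 0, 0, 0, 10],
  [0, 0, 0.82, 0, 0, 0, 10],
])

```text
time: 67.28
tool_pos: [0.6135, -0.0837, 0.1118]
ee_rot: [3.141, -0.005, -0.03]
wrist_force: [-1.0, 1.3, 5.6]
width: 0.0278
finger_force: 30.0
```

Request:
servo_tool([
  [0, 0, -0.2, 0, 0, 0, 10],
  [0, 0, -0.5, 0, 0, 0, 10],
  [0, 0, -0.8, 0, 0, 0, 10],
  [0, 0, -1, 0, 0, 0, 10],
  [0, 0, -1, 0, 0, 0, 10],
])

```text
time: 67.7
tool_pos: [0.6144, -0.0843, 0.2147]
ee_rot: [3.139, -0.01, -0.03]
wrist_force: [1.0, -0.4, -1.1]
width: 0.0279
finger_force: 30.0
```

Request:
servo_tool([
  [0, 0, -0.35, 0, 0, -0.075, 10],
  [0, 0, -0.35, 0, 0, -0.075, 10],
  [0, 0, -0.35, 0, 0, -0.075, 10],
  [0, 0, -0.35, 0, 0, -0.075, 10],
])

```text
time: 68.03
tool_pos: [0.6117, -0.0836, 0.2415]
ee_rot: [-3.141, 0.002, 0.086]
wrist_force: [-0.1, 0.1, -3.3]
width: 0.0274
finger_force: 30.0
```

```bash
python3 - <<'E'
from h import *
im=snap('wrist','w22.png'); stripe(im,'head3',z=robot.get_obs()['tool_pos'][2]+.0124,r=30)
go(.4342,-.0664,.235,.088)
E
```

```text
head3 tool x [-20.8 -20.3   0.1  18.1  18.6] y 0.11 slope 0.001 566
t 68.0833 at [ 0.6114 -0.0836  0.2409] yaw 0.0862 w 0.0277 -> units x -1.750 y -0.324 z 0.059 az -0.001
```

Request:
servo_tool([
  [-0.3, -0.05, 0, 0, 0, 0, 10],
  [-0.6, -0.1, 0, 0, 0, 0, 10],
  [-0.9, -0.16, 0, 0, 0, 0, 10],
  [-0.9, -0.16, 0, 0, 0, 0, 10],
])

```text
time: 68.42
tool_pos: [0.5153, -0.0745, 0.2405]
ee_rot: [-3.139, 0.009, 0.086]
wrist_force: [-0.2, -0.4, -3.2]
width: 0.0279
finger_force: 30.0
```

Request:
servo_tool([
  [-0.3, -0.05, 0, 0, 0, 0, 10],
  [-0.6, -0.1, 0.2, 0, 0, 0, 10],
  [-0.85, -0.165, 0.4, 0, 0, 0, 10],
  [-0.85, -0.165, 0.59, 0, 0, 0, 10],
  [-0.85, -0.165, 0.59, 0, 0, 0, 10],
  [-0.85, -0.165, 0.59, 0, 0, 0, 10],
])

```text
time: 68.92
tool_pos: [0.4341, -0.0664, 0.1828]
ee_rot: [-3.14, 0.003, 0.087]
wrist_force: [1.1, -0.5, -2.3]
width: 0.0277
finger_force: 30.0
```

```bash
python3 - <<'E'
from h import *
go(.4342,-.0663,.11,.088)
E
```

```text
t 68.9167 at [ 0.4341 -0.0664  0.1828] yaw 0.0873 w 0.0277 -> units x 0.001 y -0.001 z 0.728 az -0.000
```

Request:
servo_tool([
  [0, 0, 0.08, 0, 0, 0, 10],
  [0, 0, 0.14, 0, 0, 0, 10],
  [0, 0, 0.2, 0, 0, 0, 10],
  [0, 0, 0.24, 0, 0, 0, 10],
  [0, 0, 0.26, 0, 0, 0, 10],
  [0, 0, 0.26, 0, 0, 0, 10],
])

```text
time: 69.42
tool_pos: [0.4354, -0.0668, 0.1604]
ee_rot: [3.141, -0.001, 0.088]
wrist_force: [-1.3, 0.4, 4.5]
width: 0.028
finger_force: 30.0
```

Request:
servo_tool([
  [-0.01, 0, -0.01, 0, 0, 0, 10],
  [-0.02, 0, 0, 0, 0, 0, 10],
  [-0.03, 0, 0, 0, 0, 0, 10],
  [-0.03, 0, 0, 0, 0, 0, 10],
])

```text
time: 69.75
tool_pos: [0.4338, -0.0669, 0.1602]
ee_rot: [3.141, -0.006, 0.088]
wrist_force: [1.9, 0.4, 4.3]
width: 0.0281
finger_force: 30.0
```

Request:
servo_tool([
  [0.015, 0, -0.01, 0, 0, 0, 10],
  [0.015, -0.01, 0, 0, 0, 0, 10],
  [0.015, -0.02, 0, 0, 0, 0, 10],
  [0.015, -0.02, 0, 0, 0, 0, 10],
])

```text
time: 70.08
tool_pos: [0.4319, -0.0646, 0.1569]
ee_rot: [-3.141, 0.004, 0.088]
wrist_force: [0.7, 0.4, -2.7]
width: 0.028
finger_force: 30.0
```

Request:
servo_tool([
  [0, 0.02, -0.01, 0, 0, 0, 10],
  [0, 0.03, 0, 0, 0, 0, 10],
  [0, 0.04, 0, 0, 0, 0, 10],
  [0, 0.04, 0, 0, 0, 0, 10],
])

```text
time: 70.42
tool_pos: [0.4333, -0.069, 0.1583]
ee_rot: [-3.141, 0.001, 0.088]
wrist_force: [-0.0, -0.0, -1.9]
width: 0.0275
finger_force: 30.0
```

Request:
servo_tool([
  [0, -0.02, 0, 0, 0, 0, 10],
  [0, -0.02, 0.02, 0, 0, 0, 10],
  [0, -0.02, 0.05, 0, 0, 0, 10],
  [0, -0.02, 0.08, 0, 0, 0, 10],
  [0, -0.02, 0.08, 0, 0, 0, 10],
])

```text
time: 70.83
tool_pos: [0.4328, -0.0667, 0.1496]
ee_rot: [-3.141, 0.002, 0.088]
wrist_force: [0.3, -1.0, -2.8]
width: 0.028
finger_force: 30.0
```

Request:
servo_tool([
  [0, 0, 0.07, 0, 0, 0, 10],
  [0, 0, 0.14, 0, 0, 0, 10],
  [0, 0, 0.21, 0, 0, 0, 10],
  [0, 0, 0.27, 0, 0, 0, 10],
  [0, 0, 0.33, 0, 0, 0, 10],
  [0, 0, 0.37, 0, 0, 0, 10],
  [0, 0, 0.37, 0, 0, 0, 10],
])

```text
time: 71.42
tool_pos: [0.4325, -0.0666, 0.1122]
ee_rot: [-3.141, 0.002, 0.088]
wrist_force: [-0.6, 0.5, -2.7]
width: 0.0275
finger_force: 30.0
```

Request:
servo_tool([
  [0, 0, 0.02, 0, 0, 0, 10],
  [0, 0, 0.03, 0, 0, 0, 10],
  [0, 0, 0.03, 0, 0, 0, 10],
])

```text
time: 71.67
tool_pos: [0.4335, -0.0669, 0.1107]
ee_rot: [3.141, -0.0, 0.088]
wrist_force: [-0.6, 0.8, -2.9]
width: 0.0275
finger_force: 30.0
```

Request:
servo_tool([
  [0, 0, 0, 0, 0, 0, 20],
  [0, 0, 0, 0, 0, 0, 45],
  [0, 0, 0, 0, 0, 0, 45],
  [0, 0, 0, 0, 0, 0, 45],
  [0, 0, 0, 0, 0, 0, 45],
  [0, 0, -0.2, 0, 0, 0, 45],
  [0, 0, -0.5, 0, 0, 0, 45],
  [0, 0, -0.9, 0, 0, 0, 45],
  [0, 0, -0.95, 0, 0, 0, 45],
  [0, 0, -0.95, 0, 0, 0, 45],
])

```text
time: 72.5
tool_pos: [0.4354, -0.0674, 0.2096]
ee_rot: [3.138, -0.008, 0.088]
wrist_force: [0.2, 0.8, 0.1]
width: 0.0451
finger_force: 0.0
```

Request:
servo_tool([
  [-0.4, 0.4, -0.9, 0, 0, 0, 45],
  [-0.8, 0.9, -0.9, 0, 0, 0, 45],
  [-0.8, 0.9, -0.9, 0, 0, 0, 45],
  [-0.8, 0.9, -0.9, 0, 0, 0, 45],
  [-0.8, 0.9, -0.9, 0, 0, 0, 45],
])

```text
time: 72.92
tool_pos: [0.3603, -0.1667, 0.2976]
ee_rot: [3.137, -0.002, 0.082]
wrist_force: [0.1, -0.6, -0.1]
width: 0.045
finger_force: 0.0
```

```bash
python3 - <<'E'
from h import *
im=snap('wrist','w23.png'); go(.4,-.16,.29,.088)
H=hubs(im,z=.123)
for n in H:
    for a in H[n]:
        if a[1].max()>25 and a[1].min()<6: print(n,a)
for s in spacers(im,z=.065): print(s)
snap('top','top2.png')
for t in ['head1','spacer1','pusher_grip']: print(t,[(np.round(d['extent'],1),round(d['conf'],2)) for d in robot.find_in(t,'top')][:4])
E
```

```text
t 72.9667 at [ 0.361  -0.165   0.2959] yaw 0.0836 w 0.0453 -> units x 0.393 y -0.017 z 0.059 az -0.003
head1 (array([ 457.2, -266.2]), array([38.3,  4.3]), np.float64(0.089), 194, array([431., 133.], dtype=float32))
head1 (array([ 450.4, -146.4]), array([ 5.8, 29.8]), np.float64(-0.097), 39, array([301., 130.], dtype=float32))
head2 (array([ 447.1, -166.6]), array([38.4,  3.7]), np.float64(0.089), 163, array([323., 134.], dtype=float32))
(array([ 446.2, -165.6]), array([84.9, 57.2]), np.float64(0.084), array([ 294,   94,   54,   82, 2196], dtype=int32))
(array([ 455. , -264.3]), array([83.8, 58.1]), np.float64(0.084), array([ 383,   94,   59,   81, 2175], dtype=int32))
(array([434.1, -66.7]), array([85.4, 59.1]), np.float64(0.101), array([ 200,   98,   59,   82, 2164], dtype=int32))
head1 [(array([343.6, 273.4,  26.6,  28.1]), 0.58)]
spacer1 [(array([344.4, 279.3,  29.4,  44.6]), 0.84), (array([383.9, 264.5,  11.1,  18.3]), 0.44)]
pusher_grip [(array([140.6, 233.1,  81.6,  31.9]), 0.65)]
```

```bash
python3 - <<'E'
from h import *
im=cv2.imread('pics/w23.png')[:,:,::-1].copy(); hsv=cv2.cvtColor(im,cv2.COLOR_RGB2HSV).astype(int)
m=((hsv[...,0]>=40)&(hsv[...,0]<=90)&(hsv[...,1]>60)&(hsv[...,2]>15)).astype(np.uint8)
k,l,st,_=cv2.connectedComponentsWithStats(m,connectivity=8)
for i in range(1,k):
    if st[i,4]<40: continue
    p=np.argwhere(l==i)[:,::-1]; w=(px2w('wrist',p,.123)[:,:2]*1000).astype(np.float32); r=cv2.minAreaRect(w)
    print(st[i],np.round(r[0],1),np.round(r[1],1),round(r[2],1))
E
```

```text
[211 118   7  43 170] [433.9 -62.6] [37.5  3.9] 5.4
[236 120  13  37 302] [437.2 -88.9] [32.1 10.2] 4.7
[238 413  19  38 331] [  93.9 -104.7] [14.1 59.6] 78.7
[ 69 418  10  19  53] [ 82.7 105.2] [ 9.5 28.2] 73.1
[ 79 440  31  36 586] [36.6 87.9] [56.5 38.6] 5.2
```

Request:
servo_tool([
  [0.4, -0.4, 0.05, 0, 0, 0, 45],
  [0.81, -0.91, 0.05, 0, 0, 0, 45],
  [0.81, -0.91, 0.05, 0, 0, 0, 45],
  [0.81, -0.91, 0.05, 0, 0, 0, 45],
  [0.81, -0.91, 0.05, 0, 0, 0, 45],
  [0.81, -0.91, 0.05, 0, 0, 0, 45],
])

```text
time: 73.67
tool_pos: [0.434, -0.065, 0.2895]
ee_rot: [-3.141, 0.002, 0.09]
wrist_force: [-0.3, -0.2, -0.6]
width: 0.0451
finger_force: 0.0
```

```bash
python3 - <<'E'
from h import *
im=snap('wrist','w24.png'); go(.434,-.067,.29,.088); hsv=cv2.cvtColor(im,cv2.COLOR_RGB2HSV).astype(int)
m=((hsv[...,0]>=40)&(hsv[...,0]<=90)&(hsv[...,1]>60)&(hsv[...,2]>15)).astype(np.uint8)
k,l,st,_=cv2.connectedComponentsWithStats(m,connectivity=8)
for i in range(1,k):
    if st[i,4]<40: continue
    p=np.argwhere(l==i)[:,::-1]; w=(px2w('wrist',p,.123)[:,:2]*1000).astype(np.float32); r=cv2.minAreaRect(w)
    print(st[i],np.round(r[0],1),np.round(r[1],1),round(r[2],1))
for s in spacers(im,z=.065): print(s)
H=hubs(im,z=.123)
for n in H:
    for a in H[n]:
        if a[1].max()>25 and a[1].min()<6: print(n,a)
E
```

```text
t 73.7167 at [ 0.4338 -0.0657  0.2899] yaw 0.0886 w 0.0449 -> units x 0.000 y 0.013 z -0.001 az 0.000
[308 194  17   4  41] [463.2 -65.2] [ 2.9 15.4] 5.1
[295 200   8  28 111] [444.1 -49.6] [27.   6.4] 2.2
[330 200   7  29 107] [446.7 -83.9] [28.1  5.2] 10.2
[315 206   4  39 139] [433.8 -68.4] [38.7  3. ] 5.3
[ 238  414   76   46 2006] [167.5 -42.5] [67.9 92.4] 3.9
(array([ 610.7, -175.5]), array([270.8,  67.1]), np.float64(1.547), array([  302,     0,   277,   101, 16290], dtype=int32))
(array([ 446.7, -168. ]), array([86.2, 59.2]), np.float64(0.086), array([ 377,  171,   57,   75, 1755], dtype=int32))
(array([ 454.8, -266.3]), array([85.1, 63.2]), np.float64(0.088), array([ 463,  172,   61,   74, 1937], dtype=int32))
(array([434.3, -68.5]), array([86.6, 57.9]), np.float64(0.088), array([ 291,  174,   51,   75, 1811], dtype=int32))
head1 (array([ 455.8, -270.5]), array([38.4,  4.5]), np.float64(0.088), 168, array([523., 221.], dtype=float32))
head2 (array([ 445.8, -169.7]), array([38.5,  3.9]), np.float64(0.081), 145, array([420., 222.], dtype=float32))
head3 (array([433.8, -67.9]), array([36.6,  2. ]), np.float64(0.091), 74, array([316., 225.], dtype=float32))
```

```bash
python3 -c "
from bench import robot
print(robot.close_job())"
```

```text
the job is handed in; nothing more can be done
None
```

The job is handed in: all three heads are mounted, each with a spacer under it; the fourth spacer stays in the magazine, the pusher is back and the gripper is clear. The hand-in gave no verdict, so this rests on my own position and force readings (the green head needed a second try).

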